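# Let the bench winch back to its set tension

## Robot

A 6-joint arm with a two-finger parallel gripper is mounted at the origin on a cart in front of the work surface, level with it; the furniture and walls round the work are solid. World frame = base frame: x ahead of the robot, y to its left, z up, the work surface at z = 0. Lengths are in mm, angles in rad, forces in N, time in s.
With the tool pointing down it reaches from about 350 to 775 mm from the base axis. Payload 7.3 kg.
Tool frame: the origin (TCP) lies on the centre line of the jaws, within the pads' length; the fingertips stand finger_overhang ahead of it and the grasp point (between the pads) lies 8 mm behind it (finger_overhang is the distance from the TCP to the fingertips, in mm); z points along the fingers, y is the line along which they close (so a half turn about z gives the same grasp; the last joint's range is limited). The gripper opens to 92 mm and grips with 3 to 60 N. Pads are 19 mm wide; open, the fingers measure 130 mm over their backs; the gripper's body (75 mm by 190 mm) begins 47 mm behind the grasp point.
Start: joints at [1.039, 0.342, 1.524, -0, 1.275, -0.146], TCP at [197.546, 486.439, 200.941] pointing down, gripper open.
Joint ranges: [-2.53, 2.53], [-0.77, 2.02], [0.04, 2.7], [-1, 4.14], [0.28, 2.66], [-3.11, 3.11]. Speed limits (rad/s): [2.57, 2.57, 3.14, 3.14, 3.14, 3.14].

## Interface

Orientations are given as [roll, pitch, yaw] about the fixed x, y, z axes, in that order (R = Rz(yaw) Ry(pitch) Rx(roll)).
In Python, from plant import get_obs, capture, close_job, finger_overhang gives the robot as it stands.
- The arm moves only by the shell command python3 -m inch 'ROWS'. ROWS is JSON, one flat list of numbers, 7 for each row, row after row: the turn, a rotation vector about the tool's x, y, z scaled (see below), then the shift along the tool's x, y, z scaled (see below), then the closure, from -1 (fully open) to 1 (shut). In form: [ax, ay, az, tx, ty, tz, gripper, ax, ay, az, tx, ty, tz, gripper, ...]. A call has 1 to 10 rows; each row shifts and turns the commanded pose from where the row before left it, along the tool's axes as they then stand; what a row does not reach is not made up. The controller multiplies each number of a shift by 0.8 m and each number of a turn by 1.5 rad. A row lasts 1/12 s, in which the tool goes at most 41.7 mm and 7.16 degrees, less where a joint would pass 70% of its speed; a pose out of reach is approached as far as the arm can. A call with a number of a shift or a turn outside -1 to 1 is refused whole. A call with a gripper value outside its range is refused whole. The fingers move at their own pace and stop on an object; the grip force is fixed at half the most. Time passes only in rows, so rows that do not move let the fingers close. It gives the time, the measured TCP pose, the force, the opening and the grip force at its end, in the units of the state.
- get_obs(): the state, without advancing time (a new reading comes with each control period).
- capture(name): name is "side" or "top"; returns a dict with "image" (480x640x3 uint8, red, green, blue), "mtx" (3x3 intrinsics, pixels), "pose" (4x4, takes a point from camera to world coordinates). Camera axes: x right, y up, looking along -z (the intrinsics and any distortion apply to the point x, -y, -z); pixel columns grow to the right and rows downward; lengths in mm; the calibration is good to about 2 mm. A picture is of the moment at which its call begins. There is no depth.
- close_job(): hands the job in; it is judged then, once.
The state is a dict: "time": time; "joint_positions": joint angles; "dq": joint speeds; "tau": joint torques, N m; "tool_pos": TCP position; "tcp_rot": TCP orientation; "contact_force": force on the tool from outside, world axes, zero at the start; "moment": the same for the moment, N m; "grip_width": finger opening in mm; "finger_force": force on a finger pad.
Only numpy, scipy, OpenCV 4.12 (cv2) and the standard library are available. Lean on these libraries where they do the work, as an engineer would, in place of code of your own. Each camera call takes 0.05 s, during which the arm holds its last target. There are 200 camera calls.

## Task

The bench winch is wound too tight and its pawl is locked under a hooked ratchet tooth. Wind the crank on a little clockwise until the pawl comes free, flick the pawl off by its thumb post under the guard so that it stays off, and gently ease the crank back until the tip of the gauge arm stands at the index fin. Then flick the pawl back onto the wheel and leave the winch set like that, without shifting the index, the tape measure or the wooden block beside it.

Things in the scene. Friction and masses are not known exactly. Their poses are not given: they have to be found in the camera images.
- winch: bench winch bolted on a wooden plinth 205 x 385 x 95 mm; origin on the vertical drum axis at the plinth's top, 95 mm above the table; x to the back of the winch (away from the robot), y to its left, z up. Grey base plate 10 mm thick, x -110..75, y -100..190 mm; plinth x -120..85, y -110..275 mm. Four 12 mm standoffs carry the guard, the front two at x -45, y 64 and x -35, y -90 mm. The crank is above the guard.
- drum (a joint): angle (rad) of drum, ratchet wheel and crank; near 0 as found, positive = wound on (clockwise from above), range -2.3..0.75. A brake holds it wherever left: about 9 N at the crank to wind on, 2 to 4 N to ease back. 12 hooked teeth (wheel 92 mm across, 22..34 mm above the plinth). Pawl on: winds on only. As found the pawl is locked; winding on to 0.2..0.4 frees it (the next tooth catches at about 0.52).
- crank_grip (a point): middle of the upright crank sleeve (black, round, 18 mm thick, 123 to 165 mm above the plinth; this point at 145 mm), 60 mm from the drum axis; the sleeve spins freely on its pin. At drum = 0 it lies at 110 degrees from the winch's x axis towards its y axis.
- pawl (a joint): angle of the steel pawl (rad): 0 fully on the wheel, up to 0.2 when resting on a tooth, 0.6 fully off. An over-centre spring (middle 0.32) snaps it to the nearer side and keeps it there; 3 to 4 N at the thumb post flicks it once free. Upright pivot at x -58, y -55 mm of the winch; going off moves the thumb post to the winch's -y side (right).
- pawl_post (a point): thumb post of the pawl: upright steel pin 11 mm thick, free from 34 to 58 mm above the plinth, this point on its axis at 48 mm; at x -101 mm of the winch, y -42 mm when on and y -68 mm when off (45 mm from the pawl's pivot). The guard's front edge stands 16 mm in front of it and 30 mm above its top.
- gauge_tip (a point): tip of the dark gauge arm at the left of the winch, 80 mm from its upright pivot at x 45, y 115 mm of the winch, 24 mm above the plinth; the arm is geared to the drum (0.4 rad per rad of the drum, same sense: the tip moves 32 mm per rad); easing the drum back moves the tip towards the winch's -y side. Moved only by the crank.
- index_mark (a point): the point, 80 mm from the gauge arm's pivot, that the index fin points at: a steel fin 3 mm wide and 16 mm long standing on an aluminium slider on the curved rail just outside the tip's path; the gauge tip must come to this point
- tape_measure: tape measure 62 x 73 x 32 mm lying loose on the back of the plinth's left end; origin at the centre of its underside
- offcut_block: pale wooden offcut 45 x 75 x 28 mm lying loose on the front of the plinth's left end; origin at the centre of its underside
- guard_edge (a point): middle of the lower front edge (steel strip) of the clear plastic guard that lies over wheel and pawl: 88..94 mm above the plinth, spanning x -117..60, y -100..75 mm of the winch. Below it the front is open back to x -80 (only the pawl's thumb post stands there), so a tool comes in from the front, tilted about 35 to 50 degrees.

How it is judged:
By the outcome, as a careful person would: the job done as asked, in the order asked, and still so for the second after the job is handed in, with the robot touching nothing.
It also fails if it takes over 72 s, if anything falls off the work surface, if the arm or the gripper's body presses on something with over 40 N, if the wrist force passes 120 N, or if a joint passes its speed limit or range.

## Working session

There is one attempt and no reset: what is moved stays moved. The work goes in short steps, Python scripts to look and compute and a shell command to move; the robot and the scene stay as the last step left them, time stands still between calls to the robot, and variables do not carry over. Pictures are saved under pics/ and viewed, at most 10 in all, crops included, and the job is handed in when it is done.

```bash
ls; mkdir -p pics
python3 - <<'E'
from plant import *
import cv2
print(finger_overhang, get_obs())
for n in("side","top"):
    c=capture(n); cv2.imwrite(f"pics/{n}0.png",c["image"][:,:,::-1]); print(n,c["mtx"].tolist(),c["pose"].round(4).tolist(),[k for k in c])
E
```

```text
pics
11.0 {'time': 0.0, 'joint_positions': array([ 1.03901487e+00,  3.42724700e-01,  1.52500354e+00,  3.24407290e-05,
        1.27546145e+00, -1.45989034e-01]), 'dq': array([-0.00026125,  0.00046777,  0.00021294, -0.00238687, -0.00077476,
       -0.00221657]), 'tau': array([-4.25844119e-04, -4.31210804e+01, -2.44235641e+01,  7.17965886e-02,
        5.53358858e-02, -1.13602864e-04]), 'tool_pos': array([197.28222505, 486.02645152, 200.24870394]), 'tcp_rot': array([-3.14001711e+00, -2.63014083e-04,  2.75579056e+00]), 'contact_force': array([1.29764489, 0.46356911, 0.48394704]), 'moment': array([-0.02081357, -0.01271603,  0.02136536]), 'finger_force': 0.0, 'grip_width': 92.27431159436141}
side [[556.921792576975, 0.0, 322.8862952112255], [0.0, 556.921792576975, 243.48374947292803], [0.0, 0.0, 1.0]] [[-0.8718, -0.2918, 0.3934, 1000.8811], [0.4894, -0.5498, 0.6768, 712.0043], [0.0188, 0.7826, 0.6222, 816.1897], [0.0, 0.0, 0.0, 1.0]] ['image', 'mtx', 'pose']
top [[455.05182440549487, 0.0, 320.94804410477917], [0.0, 455.05182440549487, 241.60977990751172], [0.0, 0.0, 1.0]] [[0.0074, 0.9895, -0.1444, 494.0282], [-1.0, 0.0076, 0.001, 65.168], [0.002, 0.1444, 0.9895, 1050.871], [0.0, 0.0, 0.0, 1.0]] ['image', 'mtx', 'pose']
```

View pics/side0.png

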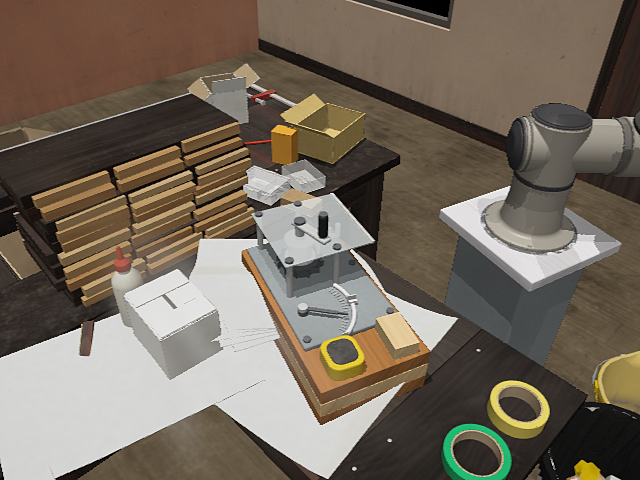

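View pics/top0.png

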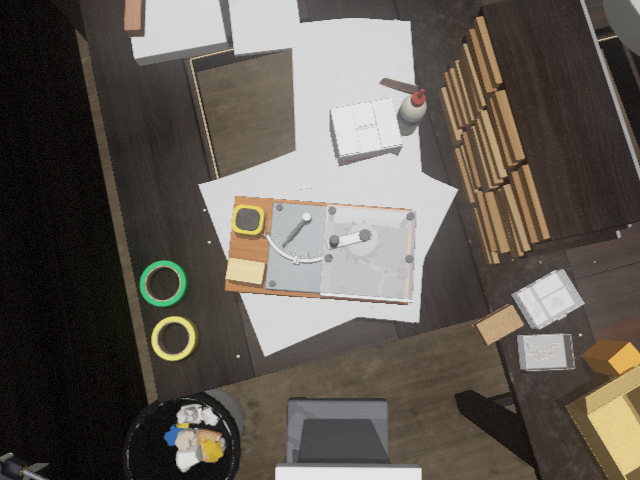

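Top view: the winch sits at around pixels (230–415, 197–303), with the crank sleeve at about (334,241) and the gauge tip at about (284,248). I'll enlarge both views.

Run:
```python
import cv2
a=cv2.imread("pics/top0.png")[190:310,220:420]; cv2.imwrite("pics/top0c.png",cv2.resize(a,None,fx=4,fy=4,interpolation=cv2.INTER_CUBIC))
a=cv2.imread("pics/side0.png")[190:340,240:440]; cv2.imwrite("pics/side0c.png",cv2.resize(a,None,fx=4,fy=4,interpolation=cv2.INTER_CUBIC))
```

```text
(no output)
```

View pics/top0c.png

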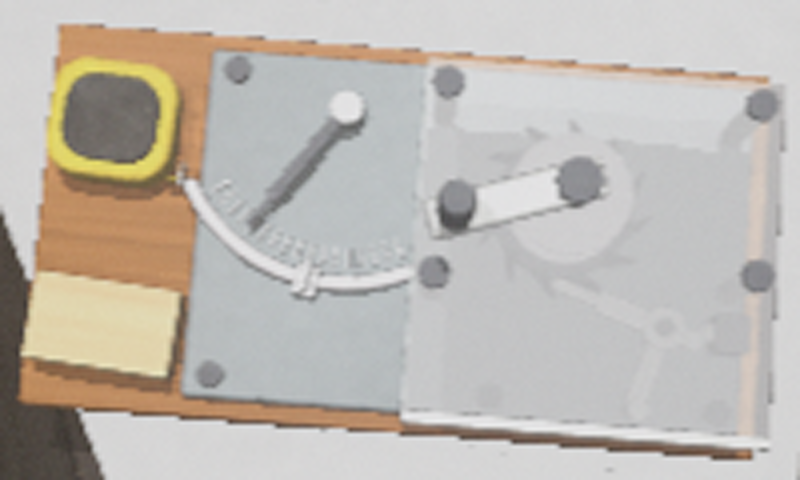

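View pics/side0c.png

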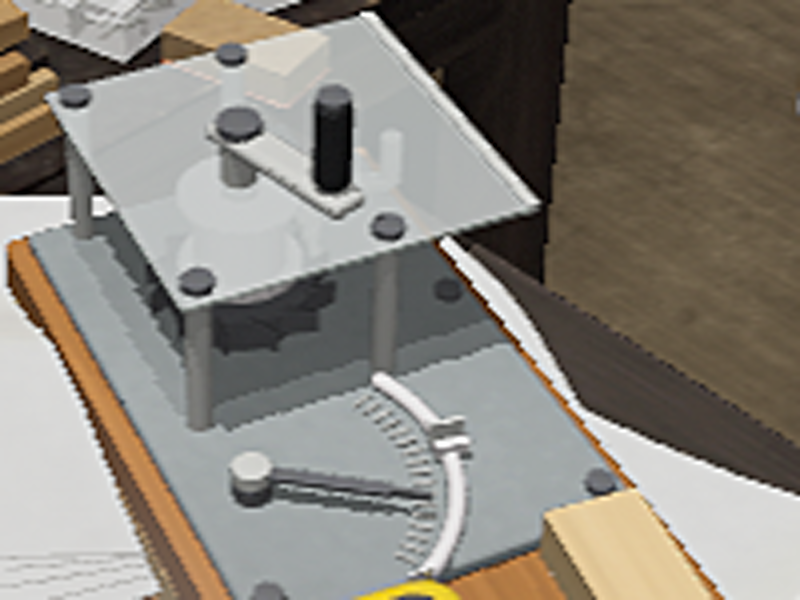

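The crops show, in crop pixels:

| Feature | Top crop | Side crop |
|---|---|---|
| Guard corners | (428,58), (785,85), (770,445), (402,432) | (50,97), (370,13), (540,208), (185,305) |
| Gauge tip | (252,228) | (432,495) |
| Sleeve top | (458,195) | (334,93) |
| Slider/fin | (302,280) | (450,430) |

The pawl is visible through the guard, with its post near (640,405) in the top crop. Next I'll fit the winch pose.

```bash
cat > h.py <<'E'
import numpy as np, cv2
from scipy.optimize import least_squares
from scipy.spatial.transform import Rotation as R
from plant import *
CAM={"side":(np.array([[556.9218,0,322.8863],[0,556.9218,243.4837],[0,0,1]]),np.array([[-0.8718,-0.2918,0.3934,1000.8811],[0.4894,-0.5498,0.6768,712.0043],[0.0188,0.7826,0.6222,816.1897]])),
"top":(np.array([[455.0518,0,320.948],[0,455.0518,241.6098],[0,0,1]]),np.array([[0.0074,0.9895,-0.1444,494.0282],[-1,0.0076,0.001,65.168],[0.002,0.1444,0.9895,1050.871]]))}
def proj(n,P):
    K,T=CAM[n]; c=(np.atleast_2d(P)-T[:,3])@T[:,:3]; c=c*[1,-1,-1]; u=c@K.T; return u[:,:2]/u[:,2:]
def ray(n,px,z):
    K,T=CAM[n]; d=T[:,:3]@(np.linalg.inv(K)@[px[0],px[1],1]*[1,-1,-1]); return T[:,3]+d*(z-T[2,3])/d[2]
def crop(n,u,v): o={"top":(220,190),"side":(240,190)}[n]; return np.array([o[0]+u/4,o[1]+v/4])
def W(p,P):  # winch->world
    P=np.atleast_2d(np.array(P,float)); c,s=np.cos(p[2]),np.sin(p[2]); return np.c_[p[0]+c*P[:,0]-s*P[:,1],p[1]+s*P[:,0]+c*P[:,1],95+P[:,2]]
def Winv(p,X): c,s=np.cos(p[2]),np.sin(p[2]); d=np.array(X)-[p[0],p[1],95]; return np.array([c*d[0]+s*d[1],-s*d[0]+c*d[1],d[2]])
E
python3 - <<'E'
from h import *
obs=[("top",60,25,85,275,0),("top",22,402,-120,275,0),("top",752,458,-120,-110,0),("top",213,50,75,190,10),("top",183,396,-110,190,10),
("top",428,58,60,75,94),("top",402,432,-117,75,91),("top",770,445,-117,-100,91),("top",785,85,60,-100,94),
("side",50,97,60,-100,94),("side",370,13,-117,-100,94),("side",540,208,-117,75,92),("side",185,305,60,75,93)]
f=lambda q:np.concatenate([(proj(o[0],W(q,[o[3:]]))[0]+(q[3:5] if o[0]=="side" else 0)-crop(o[0],o[1],o[2])) for o in obs])
s=least_squares(f,[560,0,0,0,0],loss="soft_l1"); p=s.x; print(p,f(p).reshape(-1,2).round(1).tolist())
np.save("p.npy",p)
for n,u,v,z in[("top",458,190,165),("top",252,228,24),("top",302,280,24),("top",347,105,28),("top",640,405,58),("top",580,180,125)]:
    print(n,u,v,Winv(p,ray(n,crop(n,u,v),95+z)).round(1))
for n,u,v,z in[("side",334,93,165),("side",432,495,24),("side",450,430,24),("side",250,460,28),("side",392,135,58)]:
    print(n,u,v,Winv(p,ray(n,crop(n,u,v)-p[3:5],95+z)).round(1))
E
```

```text
[ 6.28562626e+02 -1.78470270e+01 -6.52078157e-02  1.56117543e+00
  1.15212491e+00] [[-0.4, -0.2], [-0.7, 1.0], [0.9, 0.5], [-0.2, -0.2], [-0.6, 0.5], [0.1, -0.4], [-0.1, -2.1], [0.5, 1.4], [1.1, -0.7], [-1.1, -0.8], [0.7, -0.2], [0.5, 0.0], [-0.3, 1.4]]
top 458 190 [-15.4  57.6 165. ]
top 252 228 [-20.8 159.4  24. ]
top 302 280 [-45.8 131.4  24. ]
top 347 105 [ 46.5 115.2  28. ]
top 640 405 [-98.6 -41.1  58. ]
top 580 180 [ -0.4   0.8 125. ]
side 334 93 [-23.6  46.7 165. ]
side 432 495 [-20.4 158.4  24. ]
side 450 430 [-46.6 125.7  24. ]
side 250 460 [ 44.6 109.6  28. ]
side 392 135 [-101.4  -44.3   58. ]
```

```bash
cat >> h.py <<'E'
p=np.load("p.npy")
def need(wp,rpy=None):
    """from measured pose: rotvec/1.5 (tool), then shift/0.8m in the new tool axes to winch point wp (TCP)"""
    o=get_obs(); A=R.from_euler("xyz",o["tcp_rot"]); B=A if rpy is None else R.from_euler("xyz",rpy)
    d=B.inv().apply(W(p,[wp])[0]-o["tool_pos"])
    print("turn",((A.inv()*B).as_rotvec()/1.5).round(4),"shift mm",d.round(1),"units",(d/800).round(4),"rows",np.ceil(np.linalg.norm(d)/41.7))
def st():
    o=get_obs(); print("t",round(o["time"],2),"winch",Winv(p,o["tool_pos"]).round(1),"rpy",o["tcp_rot"].round(3),"F",o["contact_force"].round(1),"w",round(o["grip_width"],1),o["finger_force"])
E
python3 -m inch '[0,0,-0.0533,0,0,-0.0406,0, 0,0,-0.0533,0,0,-0.0406,0, 0,0,-0.0533,0,0,-0.0406,0, 0,0,-0.0533,0,0,-0.0406,0, 0,0,0,-0.0347,-0.0326,0,0, 0,0,0,-0.0347,-0.0326,0,0, 0,0,0,-0.0347,-0.0326,0,0, 0,0,0,-0.0347,-0.0326,0,0, 0,0,0,-0.0347,-0.0326,0,0, 0,0,0,-0.0347,-0.0326,0,0]'
python3 -c "
from h import *
st(); need([-20.5,56.4,200],[np.pi,0,3.0764])"
```

```text
time: 0.93
tool_pos: [354.1, 317.7, 330.6]
tcp_rot: [-3.141, -0.0, 3.076]
contact_force: [0.4, 0.3, -0.4]
grip_width: 46.1
finger_force: 0.0
t 0.93 winch [-295.7  317.   235.6] rpy [-3.141 -0.     3.076] F [ 0.4  0.3 -0.4] w 46.1 0.0
turn [-0.0002 -0.0003 -0.0003] shift mm [-275.2 -260.6   35.6] units [-0.344  -0.3257  0.0445] rows 10.0
```

```bash
python3 -m inch '[0,0,0,-0.0344,-0.0326,0,0, 0,0,0,-0.0344,-0.0326,0,0, 0,0,0,-0.0344,-0.0326,0,0, 0,0,0,-0.0344,-0.0326,0,0, 0,0,0,-0.0344,-0.0326,0,0, 0,0,0,-0.0344,-0.0326,0,0, 0,0,0,-0.0344,-0.0326,0,0, 0,0,0,-0.0344,-0.0326,0,0, 0,0,0,-0.0344,-0.0326,0,0, 0,0,0,-0.0344,-0.0326,0.0445,0]'
python3 - <<'E'
from h import *
st(); need([-20.5,56.4,142])
im=capture("side")["image"][:,:,::-1]; cv2.imwrite("pics/s1.png",im); 
cv2.imwrite("pics/s1c.png",cv2.resize(im[130:330,240:440],None,fx=3,fy=3,interpolation=cv2.INTER_CUBIC))
E
```

```text
time: 1.77
tool_pos: [609.2, 43.9, 306.5]
tcp_rot: [-3.141, 0.01, 3.074]
contact_force: [0.5, 1.0, 1.6]
grip_width: 45.8
finger_force: 0.0
t 1.77 winch [-23.4  60.3 211.5] rpy [-3.141  0.01   3.074] F [0.5 1.  1.6] w 45.8 0.0
turn [0. 0. 0.] shift mm [-2.2 -3.9 69.6] units [-0.0028 -0.0049  0.087 ] rows 2.0
```

View pics/s1c.png

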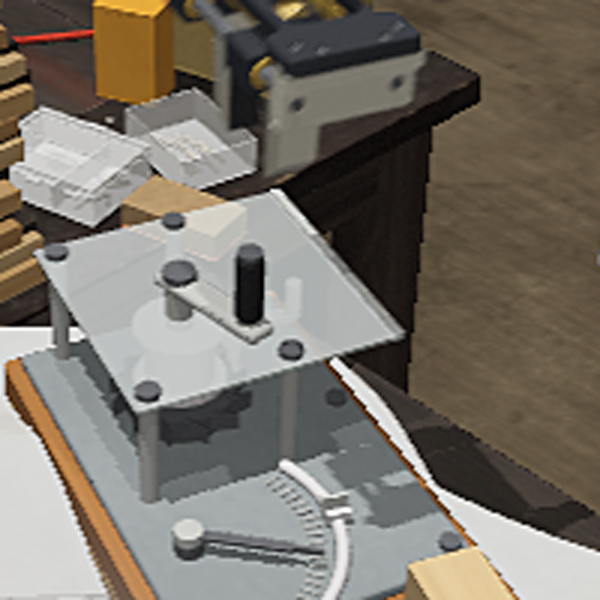

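The gripper is above the sleeve. The near finger's tip is at about crop (290,170) and the sleeve top at (250,248). I'll check this against the projections.

Run:
```python
from h import *
st()
o=p[3:5]
for w in([-23.4,60.3+32,200.5],[-14,60.3+42,200.5],[-33,60.3+42,200.5],[-20.5,56.4,165],[-20.5,56.4,123]):
    print(w,((proj("side",W(p,[w]))[0]+o-[240,130])*3).round(0), "top",((proj("top",W(p,[w]))[0]-[220,190])*4).round(0))
```

```text
t 1.82 winch [-23.4  56.5 200.9] rpy [-3.139 -0.004  3.071] F [-1.9 -2.7 -7. ] w 45.7 0.0
[-23.4, 92.3, 200.5] [287. 241.] top [377. 190.]
[-14, 102.3, 200.5] [280. 255.] top [355. 166.]
[-33, 102.3, 200.5] [312. 246.] top [351. 211.]
[-20.5, 56.4, 165] [253. 260.] top [460. 202.]
[-20.5, 56.4, 123] [252. 318.] top [457. 215.]
```

Run:
```python
from h import *
st()
a=capture("side")["image"][:,:,::-1][130:330,240:440]; b=capture("top")["image"][:,:,::-1][150:350,240:440]
cv2.imwrite("pics/st2.png",np.hstack([cv2.resize(q,(400,400),interpolation=cv2.INTER_CUBIC) for q in(a,b)])); st()
```

```text
t 1.82 winch [-23.4  56.5 200.9] rpy [-3.139 -0.004  3.071] F [-1.9 -2.7 -7. ] w 45.7 0.0
t 1.92 winch [-27.1  60.8 203.5] rpy [-3.142 -0.007  3.072] F [ 0.   0.2 -0.7] w 45.5 0.0
```

View pics/st2.png

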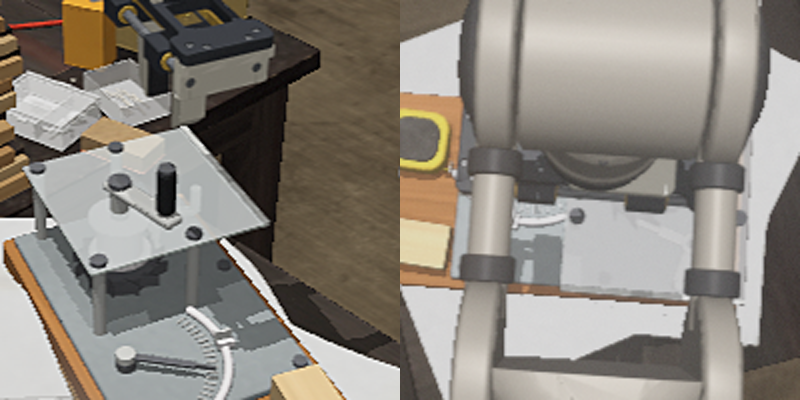

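Run:
```python
from h import *
st()
for z in(200,220,240,260): print(z,Winv(p,ray("side",np.array([240+190/2,130+125/2])-p[3:5],95+z)).round(0), "top L",Winv(p,ray("top",[240+135/2,150+190/2],95+z)).round(0),"R",Winv(p,ray("top",[240+245/2,150+205/2],95+z)).round(0))
```

```text
t 1.92 winch [-27.1  60.8 203.5] rpy [-3.142 -0.007  3.072] F [ 0.   0.2 -0.7] w 45.5 0.0
200 [-46.  44. 200.] top L [-37. 103. 200.] R [-43.  10. 200.]
220 [-32.  71. 220.] top L [-40. 102. 220.] R [-45.  12. 220.]
240 [-18.  98. 240.] top L [-42. 101. 240.] R [-48.  13. 240.]
260 [ -3. 125. 260.] top L [-45. 100. 260.] R [-51.  15. 260.]
```

```bash
python3 -m inch '[0,0,0,0,0,0,0, 0,0,0,0,0,0,0, 0,0,0,0,0,0,0]'; python3 -c "
from h import *
st(); need([-20.5,56.4,150],[np.pi,0,3.0764])"
```

```text
time: 2.17
tool_pos: [605.5, 47.6, 303.8]
tcp_rot: [3.141, 0.002, 3.077]
contact_force: [-0.1, -0.5, 1.0]
grip_width: 45.8
finger_force: 0.0
t 2.17 winch [-27.3  63.8 208.8] rpy [3.141e+00 2.000e-03 3.077e+00] F [-0.1 -0.5  1. ] w 45.8 0.0
turn [0.0002 0.0015 0.0005] shift mm [-6.8 -7.4 58.8] units [-0.0085 -0.0093  0.0735] rows 2.0
```

```bash
python3 -m inch '[0,0,0,-0.0085,-0.0093,0.0245,0, 0,0,0,0,0,0.0245,0, 0,0,0,0,0,0,0,0,0,0,0,0,0,0]'; python3 -m inch '[0,0,0,0,0,0,0]'; python3 -c "
from h import *
st(); need([-20.5,56.4,150],[np.pi,0,3.0764])"
```

```text
time: 2.5
tool_pos: [611.4, 39.4, 263.5]
tcp_rot: [3.141, -0.001, 3.077]
contact_force: [0.9, -0.1, 1.1]
grip_width: 46.0
finger_force: 0.0
time: 2.58
tool_pos: [612.2, 39.3, 265.0]
tcp_rot: [3.141, 0.002, 3.077]
contact_force: [0.4, -0.3, 0.2]
grip_width: 45.7
finger_force: 0.0
t 2.58 winch [-20.   55.9 170. ] rpy [3.141e+00 2.000e-03 3.077e+00] F [ 0.4 -0.3  0.2] w 45.7 0.0
turn [0.0001 0.0016 0.0001] shift mm [ 0.5  0.5 20. ] units [0.0006 0.0006 0.025 ] rows 1.0
```

Run:
```python
from h import *
im=capture("side")["image"][:,:,::-1]
a=cv2.resize(im[150:250,280:380],(400,400),interpolation=cv2.INTER_CUBIC);b=cv2.resize(im[275:325,320:370],(400,400),interpolation=cv2.INTER_CUBIC)
c=cv2.resize(cv2.imread("pics/top0.png")[230:270,270:310],(400,400),interpolation=cv2.INTER_CUBIC)[:200]
d=cv2.resize(cv2.imread("pics/top0.png")[250:270,270:310],(400,200),interpolation=cv2.INTER_CUBIC)
cv2.imwrite("pics/s3.png",np.vstack([np.hstack([a,b]),np.hstack([c,d])])); st()
```

```text
t 2.63 winch [-19.8  55.9 170.2] rpy [3.141e+00 3.000e-03 3.077e+00] F [ 0.3 -0.5  0.9] w 45.8 0.0
```

View pics/s3.png

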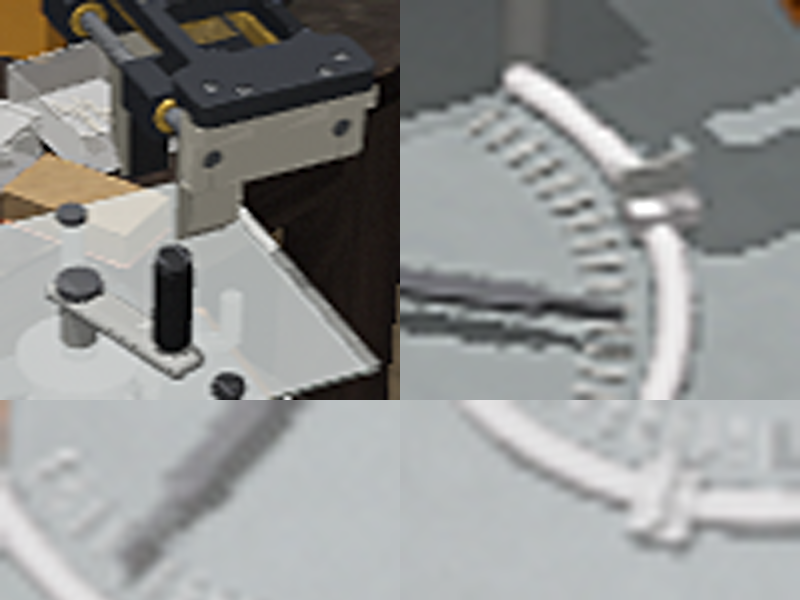

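Run:
```python
from h import *
print(proj("side",[[0,0,0],[0,0,-20],[0,0,150]]),proj("top",[[0,0,0],[197.5,486.4,200],[197.5,486.4,189],[197,486,280]]))
# gripper in the current view: fingers predicted
for y in(23,42): 
  for dz in(-11,8,27,55): print(y,dz,[((proj("side",W(p,[[-19.8+dx,55.9+y,170.2+dz]]))[0]+p[3:5]-[280,150])*4).round(0).tolist() for dx in(-9.5,9.5)])
```

```text
[[527.69423216 225.4624742 ]
 [525.71843449 231.86776294]
 [543.72763483 173.48418972]] [[348.86027231 542.80351684]
 [ 78.73437368 476.95860296]
 [ 81.97847355 474.68724438]
 [ 52.41221441 495.88498337]]
23 -11 [[219.0, 301.0], [178.0, 312.0]]
23 8 [[220.0, 265.0], [179.0, 276.0]]
23 27 [[221.0, 227.0], [180.0, 238.0]]
23 55 [[223.0, 170.0], [181.0, 181.0]]
42 -11 [[239.0, 326.0], [198.0, 337.0]]
42 8 [[240.0, 289.0], [199.0, 300.0]]
42 27 [[242.0, 252.0], [200.0, 263.0]]
42 55 [[245.0, 194.0], [202.0, 205.0]]
```

Run:
```python
from h import *
old=cv2.imread("pics/s3.png")[:400,:400]
for i in range(3):
    im=capture("side")["image"][:,:,::-1]; a=cv2.resize(im[150:250,280:380],(400,400),interpolation=cv2.INTER_CUBIC)
    print(np.abs(a.astype(int)-old).mean(), get_obs()["time"]); old=a
cv2.imwrite("pics/s4.png",im)
from plant import finger_overhang as f; print(f)
```

```text
1.46166875 2.6833
1.1113875 2.7333
1.29511875 2.7833
11.0
```

```bash
python3 -m inch '[0,0,0,0,0,0.008,0, 0,0,0,0,0,0.008,0, 0,0,0,0,0,0.004,0, 0,0,0,0,0,0,0, 0,0,0,0,0,0,0.5,0,0,0,0,0,0,0.8, 0,0,0,0,0,0,0.8, 0,0,0,0,0,0,0.8, 0,0,0,0,0,0,0.8]'; python3 -c "
from h import *
st()"
```

```text
time: 3.53
tool_pos: [612.1, 38.6, 247.3]
tcp_rot: [3.141, 0.0, 3.076]
contact_force: [0.5, 0.1, -0.2]
grip_width: 17.3
finger_force: 0.0
t 3.53 winch [-20.1  55.2 152.3] rpy [3.141 0.    3.076] F [ 0.5  0.1 -0.2] w 17.3 0.0
```

```bash
python3 -m inch '[0,0,0,0,0,0,0.8, 0,0,0,0,0,0,0.8]'; python3 -c "
from h import *
st(); a=capture('side')['image'][:,:,::-1][150:250,280:380]; b=capture('top')['image'][:,:,::-1][190:290,280:380]
cv2.imwrite('pics/s5.png',np.hstack([cv2.resize(q,(400,400),interpolation=cv2.INTER_CUBIC) for q in(a,b)]))"
```

```text
time: 3.7
tool_pos: [612.0, 38.6, 247.2]
tcp_rot: [3.142, 0.0, 3.076]
contact_force: [-0.0, 0.9, -0.8]
grip_width: 9.5
finger_force: 0.0
t 3.7 winch [-20.2  55.2 152.2] rpy [3.142 0.    3.076] F [-0.   0.9 -0.8] w 9.5 0.0
```

View pics/s5.png

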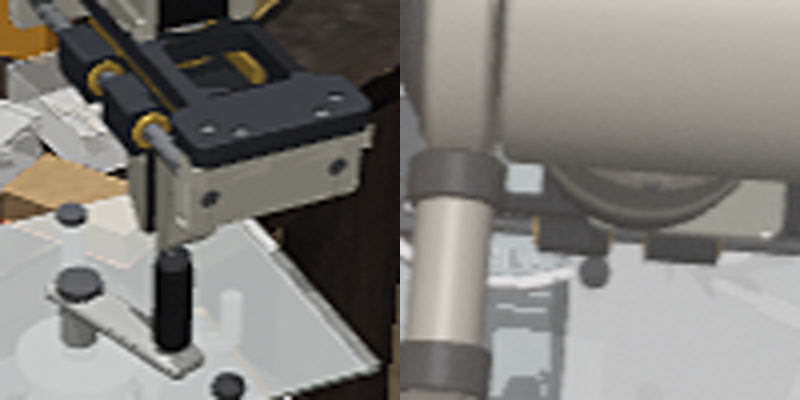

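The closed fingers are visibly just above the sleeve (finger bottom at about (190,242), sleeve top at (173,258)). So the real fingertip is about 30–45 mm higher than the model predicts. I'll touch the sleeve's known top to measure that offset.

```bash
for i in 1 2 3; do python3 -m inch '[0,0,0,0,0,0.003,1, 0,0,0,0,0,0,1, 0,0,0,0,0,0,1]' ; done | grep -E "tool_pos|contact|width"
```

```text
tool_pos: [611.9, 38.6, 244.5]
contact_force: [0.1, 0.5, 0.3]
grip_width: 0.4
tool_pos: [611.9, 38.6, 242.1]
contact_force: [0.2, 0.3, -0.6]
grip_width: 0.5
tool_pos: [611.9, 38.6, 239.8]
contact_force: [-0.7, -0.5, -0.0]
grip_width: 0.5
```

```bash
python3 -m inch '[0,0,0,0,0,0.004,1, 0,0,0,0,0,0,1]' | grep -E "tool_pos|contact"
python3 -m inch '[0,0,0,0,0,0.004,1, 0,0,0,0,0,0,1]' | grep -E "tool_pos|contact"
python3 -m inch '[0,0,0,0,0,0.004,1, 0,0,0,0,0,0,1]' | grep -E "tool_pos|contact"
```

```text
tool_pos: [612.3, 38.6, 239.4]
contact_force: [-3.1, -0.2, 12.7]
tool_pos: [612.9, 38.8, 239.2]
contact_force: [-7.4, 1.6, 24.9]
tool_pos: [614.0, 39.0, 239.0]
contact_force: [-8.3, 2.5, 36.4]
```

```bash
python3 - <<'E'
from h import *
# s5 view: TCP winch (-20.2,55.2,152.2); seen block bottom edge (190,165)-(368,130), plate bottom (192,242)?-(358,185)
for zz in(-11,20,55,90):
  for y in(5,24,60,95): print(zz,y,[((proj("side",W(p,[[-20.2+dx,55.2+y,152.2+zz]]))[0]+p[3:5]-[280,150])*4).round(0).tolist() for dx in(37.5,9.5,-9.5,-37.5)])
st()
E
python3 -m inch '[0,0,0,0,0,-0.015,1, 0,0,0,0,0,-0.02,1,0,0,0,0,0,0,1]' | grep -E "tool_pos|contact"
```

```text
-11 5 [[100.0, 338.0], [160.0, 322.0], [199.0, 311.0], [256.0, 295.0]]
-11 24 [[119.0, 363.0], [179.0, 346.0], [218.0, 335.0], [276.0, 319.0]]
-11 60 [[155.0, 412.0], [216.0, 395.0], [257.0, 383.0], [316.0, 366.0]]
-11 95 [[192.0, 463.0], [254.0, 444.0], [296.0, 432.0], [356.0, 414.0]]
20 5 [[100.0, 279.0], [161.0, 263.0], [201.0, 253.0], [259.0, 237.0]]
20 24 [[119.0, 304.0], [180.0, 287.0], [221.0, 277.0], [280.0, 261.0]]
20 60 [[156.0, 353.0], [218.0, 335.0], [260.0, 324.0], [320.0, 307.0]]
20 95 [[194.0, 403.0], [258.0, 384.0], [300.0, 372.0], [361.0, 354.0]]
55 5 [[100.0, 210.0], [162.0, 194.0], [203.0, 184.0], [263.0, 169.0]]
55 24 [[119.0, 234.0], [182.0, 218.0], [223.0, 207.0], [284.0, 192.0]]
55 60 [[157.0, 282.0], [221.0, 265.0], [263.0, 254.0], [325.0, 237.0]]
55 95 [[196.0, 331.0], [261.0, 313.0], [305.0, 301.0], [368.0, 284.0]]
90 5 [[100.0, 137.0], [163.0, 122.0], [205.0, 112.0], [266.0, 97.0]]
90 24 [[119.0, 161.0], [183.0, 145.0], [226.0, 135.0], [288.0, 120.0]]
90 60 [[158.0, 208.0], [224.0, 191.0], [267.0, 180.0], [330.0, 164.0]]
90 95 [[198.0, 256.0], [265.0, 239.0], [310.0, 227.0], [374.0, 210.0]]
t 5.05 winch [-18.2  55.8 144. ] rpy [3.141 0.013 3.076] F [-8.3  2.5 36.4] w 0.3 18.389317262917757
tool_pos: [613.2, 38.5, 261.8]
contact_force: [-0.0, -0.3, 0.7]
```

Both the body and the tip show the same offset, so the real tip is at TCP + 20 mm (31 mm short of what the model says). Now I'll grasp the sleeve with that correction.

```bash
python3 -m inch '[0,0,0,0,0,0,0,0,0,0,0,0,0,0,0,0,0,0,0,0,0,0,0,0,0,0,0,0,0,0,0,0,0,0,0,0,0,0,0,0,0,0]' | grep -E "width"; python3 -c "
from h import *
st(); need([-20.5,56.4,110],[np.pi,0,3.0764])"
```

```text
grip_width: 35.7
t 5.8 winch [-20.3  55.2 162.8] rpy [ 3.142e+00 -1.000e-03  3.076e+00] F [-0.5  0.2  0.1] w 35.7 0.0
turn [ 0.     -0.0006 -0.0006] shift mm [ 0.2  1.2 52.8] units [0.0002 0.0015 0.066 ] rows 2.0
```

```bash
python3 -m inch '[0,0,0,0,0.0015,0,0, 0,0,0,0,0,0,0, 0,0,0,0,0,0.022,0, 0,0,0,0,0,0.022,0, 0,0,0,0,0,0.022,0, 0,0,0,0,0,0,0]' | grep -E "tool_pos|contact|width"; 
python3 -m inch '[0,0,0,0,0,0,1, 0,0,0,0,0,0,1, 0,0,0,0,0,0,1, 0,0,0,0,0,0,1, 0,0,0,0,0,0,1]' | grep -E "tool_pos|contact|width|finger"; python3 -c "
from h import *
st()"
```

```text
tool_pos: [610.2, 40.0, 201.9]
contact_force: [-0.2, 0.4, 0.1]
grip_width: 46.0
tool_pos: [612.6, 41.4, 206.8]
contact_force: [-2.3, 6.7, 2.4]
grip_width: 17.6
finger_force: 30.0
t 6.72 winch [-19.8  58.1 111.8] rpy [3.138e+00 2.000e-03 3.076e+00] F [-2.3  6.7  2.4] w 17.6 29.970130026340485
```

```bash
python3 -m inch '[0,0,0,-0.005,0.0022,0,1, 0,0,0,-0.005,0.0014,0,1, 0,0,0,-0.005,0.0009,0,1, 0,0,0,-0.005,0.0004,0,1, 0,0,0,-0.005,0,0,1, 0,0,0,0,0,0,1, 0,0,0,0,0,0,1]' | grep -E "time|tool_pos|contact|width|finger"; python3 -c "
from h import *
st()"
```

```text
time: 7.3
tool_pos: [630.9, 43.5, 206.7]
contact_force: [-7.2, 4.4, 4.9]
grip_width: 17.5
finger_force: 30.0
t 7.3 winch [ -1.6  61.4 111.7] rpy [ 3.140e+00 -2.000e-03  3.076e+00] F [-7.2  4.4  4.9] w 17.5 30.001181066036224
```

```bash
python3 -m inch '[0,0,0,0,0,0,0.2, 0,0,0,0,0,0,0, 0,0,0,0,0,0,0, 0,0,0,0,0,0,0, 0,0,0,0,0,-0.02,0, 0,0,0,0,0,-0.04,0, 0,0,0,0,0,-0.05,0]' | grep -E "tool_pos|contact|width"
python3 -m inch '[0,-0.0815,0,0.04,-0.01,0,1, 0,-0.0815,0,0.04,-0.01,0,1, 0,-0.0815,0,0.04,-0.01,0,1, 0,-0.0815,0,0.04,-0.01,0,1, 0,-0.0815,0,0.04,-0.01,0,1, 0,-0.0815,0,0.02,-0.01,0,1,0,0,0,0,0,0,1,0,0,0,0,0,0,1]' | grep -E "tool_pos|contact|width"
cat >> h.py <<'E'
t0=0.733; c0,s0=np.cos(t0),np.sin(t0)
RT=(R.from_euler("xyz",[np.pi,0,np.pi+p[2]])*R.from_rotvec([0,-t0,0])).as_euler("xyz")
def tip(w): return np.array(w)+20.5*np.array([s0,0,-c0])  # tilted: TCP for a wanted tip (offset along the tool)
E
python3 -c "
from h import *
st(); print(RT); need(tip([-185,-5,140]),RT)
im=capture('side')['image'][:,:,::-1]; cv2.imwrite('pics/s6.png',im)"
```

```text
tool_pos: [631.1, 42.2, 291.7]
contact_force: [1.2, -0.8, 0.2]
grip_width: 46.0
tool_pos: [486.1, 11.5, 257.6]
contact_force: [1.0, -0.7, 1.9]
grip_width: 1.1
t 8.55 winch [-144.    20.   162.6] rpy [3.137 0.614 3.074] F [ 1.  -0.7  1.9] w 1.1 0.0
[3.14159265 0.733      3.07638484]
turn [ 0.0023 -0.079  -0.0015] shift mm [ 45.6 -25.    9.9] units [ 0.057  -0.0313  0.0124] rows 2.0
```

```bash
python3 -m inch '[0,-0.04,0,0,0,0,1,0,-0.039,0,0,0,0,1,0,0,0,0.0285,-0.0156,0.006,1,0,0,0,0.0285,-0.0156,0.006,1,0,0,0,0,0,0,1,0,0,0,0,0,0,1,0,0,0,0,0,0,1]' | grep -E "tool_pos|contact|width"
python3 -c "
from h import *
st(); need(tip([-185,-5,140]),RT)
im=capture('side')['image'][:,:,::-1]; im2=capture('top')['image'][:,:,::-1];cv2.imwrite('pics/s7f.png',im);cv2.imwrite('pics/t7f.png',im2)
o=get_obs();a=Winv(p,o['tool_pos']); z=np.array([s0,0,-c0])
for n,k in(('A',a-20.5*z),('B',a+11*z+[0,0,31.5])): print(n,k.round(0),(proj('side',W(p,[k]))[0]+p[3:5]-[340,120])*4,(proj('top',W(p,[k]))[0]-[300,220])*4)
cv2.imwrite('pics/s7.png',np.hstack([cv2.resize(q,(400,560),interpolation=cv2.INTER_CUBIC) for q in(im[120:260,340:440],im2[220:360,300:400])]))"
```

```text
tool_pos: [468.8, -9.0, 230.6]
contact_force: [0.2, 0.0, 0.0]
grip_width: 0.6
t 9.18 winch [-160.    -1.6  135.6] rpy [3.136 0.742 3.075] F [0.2 0.  0. ] w 0.6 0.0
turn [ 0.003   0.0061 -0.0006] shift mm [15.6 -3.4  0.5] units [ 0.0195 -0.0043  0.0006] rows 1.0
A [-175.   -1.  150.] [177.2393348  270.55534635] [246.46520356 445.58039309]
B [-153.   -1.  158.] [139.87468323 265.83044279] [251.06809891 397.01078988]
```

View pics/s7.png

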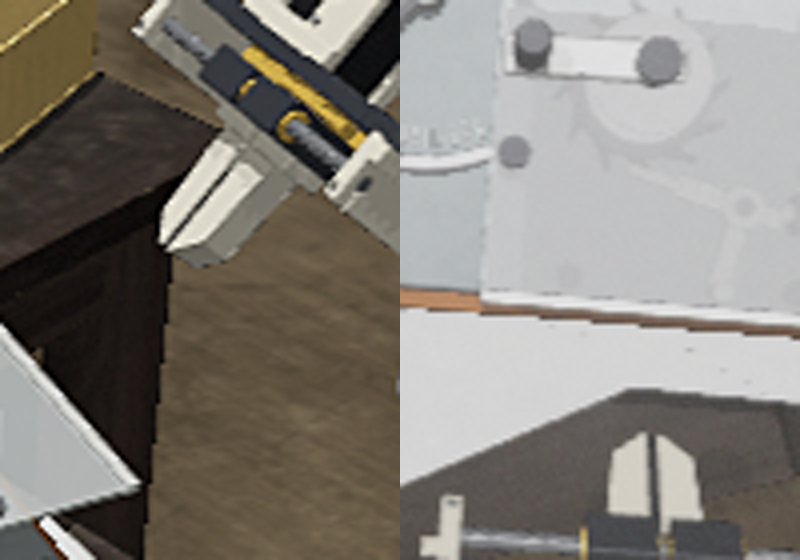

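The tip at (650,437) in the top panel matches an offset along the tool axis, and the fingertips are tapered. I'll advance under the guard, to the left of the post.

```bash
python3 -m inch '[0,0.006,0,0.0195,-0.0043,0,1,0,0,0,0,0,0,1,0,0,0,0,0,0.035,1,0,0,0,0,0,0.035,1,0,0,0,0,0,0.03,1,0,0,0,0,0,0,1,0,0,0,0,0,0,1,0,0,0,0,0,0,1]' | grep -E "tool_pos|contact|width"
python3 -c "
from h import *
st(); need(tip([-98,-5,41]),RT)"
```

```text
tool_pos: [499.3, -29.0, 176.6]
contact_force: [0.1, -0.1, 0.8]
grip_width: 0.9
t 9.95 winch [-128.3  -19.5   81.6] rpy [3.101 0.714 3.076] F [ 0.1 -0.1  0.8] w 0.9 0.0
turn [ 0.0269 -0.0125 -0.0002] shift mm [ 4.7 14.5 70.9] units [0.0058 0.0181 0.0887] rows 2.0
```

```bash
python3 -m inch '[0,0,0,0,0,0,1,0,0,0,0,0,0,1]' | grep -E "contact"
python3 -c "
from h import *
st(); need(tip([-98,-5,41]),RT); print(get_obs()['joint_positions'].round(3),get_obs()['dq'].round(3))"
```

```text
contact_force: [-0.1, 0.3, 0.2]
t 10.12 winch [-128.4  -19.5   82.1] rpy [3.102 0.716 3.077] F [-0.1  0.3  0.2] w 0.4 0.0
turn [ 0.0267 -0.0115  0.0003] shift mm [ 4.9 14.5 71.4] units [0.0062 0.0181 0.0892] rows 2.0
[-0.384  0.034  2.285  1.057  0.283 -2.857] [-0.002  0.001 -0.     0.012 -0.003 -0.013]
```

Joint 5 has hit its 0.28 lower limit: the forearm is nearly parallel to the tool. I'll back off and yaw the tool about 22° (pointing left) to get away from that limit, and straddle the post with the fingers part open.

```bash
cat >> h.py <<'E'
def setd(t,D):
    RT=(R.from_euler("xyz",[np.pi,0,np.pi+p[2]+D])*R.from_rotvec([0,-t,0])).as_euler("xyz"); z=np.array([np.sin(t)*np.cos(D),np.sin(t)*np.sin(D),-np.cos(t)])
    return RT,(lambda w:np.array(w)+20.5*z),z
def tipnow():
    o=get_obs(); z=R.from_euler("xyz",o["tcp_rot"]).as_matrix()[:,2]; print("tip",Winv(p,o["tool_pos"]-20.5*z).round(1),"tilt/az",np.degrees([np.arccos(-z[2]),np.arctan2(z[1],z[0])-p[2]]).round(1),"q",o["joint_positions"].round(2),"F",o["contact_force"].round(1))
E
python3 -m inch '[0,0,0,0,0,-0.04,0.2,0,0,0,0,0,-0.04,0.2,-0.036,-0.003,-0.048,0,0,0,0.2,-0.036,-0.003,-0.048,0,0,0,0.2,-0.036,-0.003,-0.048,0,0,0,0.2,-0.036,-0.003,-0.048,0,0,0,0.2,0,0,0,0,0,0,0.2,0,0,0,0,0,0,0.2]' | grep -E "tool_pos|contact|width"
python3 -c "
from h import *
st(); tipnow(); RT,tip,z=setd(.733,.384); need(tip(np.array([-99,-42,43])-70*z),RT)"
```

```text
tool_pos: [462.8, -24.8, 229.1]
contact_force: [0.2, -0.0, -0.6]
grip_width: 36.5
t 10.78 winch [-164.9  -17.8  134.1] rpy [ 3.138  0.723 -2.854] F [ 0.2 -0.  -0.6] w 36.5 0.0
tip [-177.6  -22.5  149.5] tilt/az [41.5 20.5] q [-0.65 -0.1   2.22  0.89  0.76 -3.1 ] F [ 0.2 -0.  -0.6]
turn [-0.0116 -0.0063 -0.0156] shift mm [ 22.3 -47.2  53. ] units [ 0.0279 -0.059   0.0663] rows 2.0
```

```bash
python3 -m inch '[0.03,-0.003,0.035,0,0,0,0.2,0.03,-0.003,0.035,0,0,0,0.2,0,0,0,0.01,-0.03,0.02,0.2,0,0,0,0.01,-0.03,0.02,0.2,0,0,0,0,0,0,0.2,0,0,0,0,0,0,0.2]' | grep -E "tool_pos|contact|width"
python3 -c "
from h import *
st(); tipnow(); RT,tip,z=setd(.733,.2); need(tip(np.array([-99,-42,43])-70*z),RT)"
```

```text
tool_pos: [481.5, -65.6, 201.8]
contact_force: [0.2, 0.5, 0.0]
grip_width: 36.8
t 11.28 winch [-143.6  -57.2  106.8] rpy [ 3.131  0.716 -3.001] F [0.2 0.5 0. ] w 36.8 0.0
tip [-156.8  -60.2  122.3] tilt/az [41.  12.7] q [-0.65 -0.01  2.24  0.97  0.61 -3.1 ] F [0.2 0.5 0. ]
turn [ 0.0098 -0.0114  0.0027] shift mm [ 8.   6.1 29.2] units [0.01   0.0076 0.0365] rows 1.0
```

```bash
python3 -m inch '[0,0,0.0806,0,0,-0.01,0.2,0,0,0.0806,0,0,-0.01,0.2,0,0,0.0806,0,0,-0.01,0.2,0,0,0.0806,0,0,0,0.2,0,0,0.0806,0,0,0,0.2,0,0,0.0806,0,0,0,0.2,0,0,0.0806,0,0,0,0.2,0,0,0.0806,0,0,0,0.2,0,0,0.0806,0,0,0,0.2,0,0,0.0806,0,0,0,0.2]' | grep -E "tool_pos|contact"
python3 -m inch '[0,0,0.0806,0,0,0,0.2,0,0,0.0806,0,0,0,0.2,0,0,0.0806,0,0,0,0.2,0,0,0.0806,0,0,0,0.2,0,0,0.0806,0,0,0,0.2,0,0,0.0806,0,0,0,0.2,0,0,0.0806,0,0,0,0.2,0,0,0.0806,0,0,0,0.2,0,0,0.0806,0,0,0,0.2,0,0,0.0806,0,0,0,0.2]' | grep -E "tool_pos|contact"
python3 -m inch '[0,0,0.0806,0,0,0,0.2,0,0,0.0806,0,0,0,0.2,0,0,0.0806,0,0,0,0.2,0,0,0.0806,0,0,0,0.2,0,0,0.0806,0,0,0,0.2,0,0,0.0806,0,0,0,0.2,0,0,0,0,0,0,0.2]' | grep -E "tool_pos|contact"
cat >> h.py <<'E'
def setf(t,D):  # flipped hand: tool y = winch -y
    _,a,z=setd(t,D); B=R.from_euler("xyz",_)*R.from_rotvec([0,0,np.pi]); return B.as_euler("xyz"),a,z
E
python3 -c "
from h import *
st(); tipnow(); RT,tip,z=setf(.733,.2); need(tip(np.array([-99,-42,43])-70*z),RT)"
```

```text
tool_pos: [465.6, -67.3, 220.7]
contact_force: [-0.7, 0.2, 0.5]
tool_pos: [465.6, -67.3, 220.7]
contact_force: [-0.6, 0.4, 0.1]
tool_pos: [465.6, -67.4, 220.7]
contact_force: [0.7, -1.2, -0.5]
t 13.53 winch [-159.3  -60.1  125.7] rpy [-3.127 -0.717  0.134] F [ 0.7 -1.2 -0.5] w 36.6 0.0
tip [-172.5  -63.   141.2] tilt/az [41.1 12.7] q [-0.7  -0.08  2.23  0.9   0.68  0.1 ] F [ 0.7 -1.2 -0.5]
turn [-0.0097  0.0105 -0.0003] shift mm [-8.7 -5.7 54. ] units [-0.0109 -0.0072  0.0675] rows 2.0
```

```bash
python3 -m inch '[-0.0097,0.0105,0,-0.0109,-0.0072,0,0.2,0,0,0,0,0,0.0337,0.2,0,0,0,0,0,0.0337,0.2,0,0,0,0,0,0,0.2,0,0,0,0,0,0,0.2]' | grep -E "tool_pos|contact"
python3 -c "
from h import *
st(); tipnow(); RT,tip,z=setf(.733,.2); need(tip([-99,-42,43]),RT)"
```

```text
tool_pos: [494.0, -57.4, 173.9]
contact_force: [-0.2, 0.2, -0.2]
t 13.95 winch [-131.7  -48.3   78.9] rpy [ 3.139 -0.731  0.143] F [-0.2  0.2 -0.2] w 36.7 0.0
tip [-145.1  -51.    94.1] tilt/az [41.9 11.7] q [-0.6   0.06  2.28  1.17  0.51 -0.15] F [-0.2  0.2 -0.2]
turn [-0.0019  0.0015  0.0038] shift mm [ 0.7  0.4 69.4] units [0.0009 0.0004 0.0868] rows 2.0
```

```bash
python3 -m inch '[0,0,0,0,0,0.025,0.2,0,0,0,0,0,0.025,0.2,0,0,0,0,0,0,0.2]' | grep -E "contact"
python3 -m inch '[0,0,0,0,0,0.012,0.2,0,0,0,0,0,0.012,0.2,0,0,0,0,0,0.012,0.2,0,0,0,0,0,0,0.2]' | grep -E "contact"
python3 -c "
from h import *
st(); tipnow(); RT,tip,z=setf(.733,.2); need(tip([-99,-42,43]),RT)"
```

```text
contact_force: [-1.2, 0.1, -0.8]
contact_force: [-1.9, 0.6, -3.6]
t 14.53 winch [-86.5 -40.   28.9] rpy [ 3.139 -0.733  0.14 ] F [-1.9  0.6 -3.6] w 36.3 1.629270488047041
tip [-100.   -42.8   44.2] tilt/az [42.  11.5] q [-0.5   0.25  2.26  1.55  0.41 -0.49] F [-1.9  0.6 -3.6]
turn [-0.0007  0.0003  0.0027] shift mm [ 0.  -0.5  1.6] units [ 0.     -0.0007  0.002 ] rows 1.0
```

```bash
python3 -m inch '[0,0,0,-0.0007,0.005,-0.0007,0.2,0,0,0,-0.0007,0.005,-0.0007,0.2,0,0,0,0,0,0,0.2]' | grep -E "contact|finger"
python3 -m inch '[0,0,0,-0.0007,0.005,-0.0007,0.2,0,0,0,0,0,0,0.2]' | grep -E "contact|finger"
python3 -m inch '[0,0,0,-0.0007,0.005,-0.0007,0.2,0,0,0,0,0,0,0.2]' | grep -E "contact|finger"
python3 -m inch '[0,0,0,-0.0007,0.005,-0.0007,0.2,0,0,0,0,0,0,0.2]' | grep -E "contact|finger"
python3 -c "
from h import *
st(); tipnow()"
```

```text
contact_force: [-3.5, 1.6, -2.4]
finger_force: 2.7
contact_force: [-5.7, 3.8, -2.4]
finger_force: 3.7
contact_force: [-5.3, 4.9, -1.2]
finger_force: 2.8
contact_force: [-3.5, 2.0, -1.7]
finger_force: 1.7
t 15.28 winch [-85.9 -61.4  30. ] rpy [ 3.138 -0.734  0.139] F [-3.5  2.  -1.7] w 36.8 1.6951064905151725
tip [-99.3 -64.1  45.2] tilt/az [42.1 11.4] q [-0.56  0.26  2.24  1.5   0.44 -0.48] F [-3.5  2.  -1.7]
```

```bash
python3 -m inch '[0,0,0,-0.0007,0.005,-0.0007,0.2,0,0,0,0,0,0,0.2]' | grep -E "contact|finger"
python3 -m inch '[0,0,0,-0.0007,0.005,-0.0007,0.2,0,0,0,0,0,0,0.2]' | grep -E "contact|finger"
python3 -m inch '[0,0,0,-0.0007,0.005,-0.0007,0.2,0,0,0,0,0,0,0.2]' | grep -E "contact|finger"
python3 -c "
from h import *
st(); tipnow()"
```

```text
contact_force: [-1.7, 0.7, 0.2]
finger_force: 0.9
contact_force: [0.6, -0.4, 0.6]
finger_force: 0.0
contact_force: [-0.9, -0.2, -0.2]
finger_force: 0.0
t 15.78 winch [-85.  -74.1  29.6] rpy [ 3.138 -0.734  0.138] F [-0.9 -0.2 -0.2] w 37.2 0.0
tip [-98.5 -76.8  44.8] tilt/az [42.  11.4] q [-0.59  0.26  2.23  1.47  0.46 -0.47] F [-0.9 -0.2 -0.2]
```

```bash
python3 -m inch '[0,0,0,0,0,-0.03,0.2,0,0,0,0,0,-0.045,0.2,0,0,0,0,0,-0.05,0.2,0,0,0,0,0,-0.05,0.2,0,0,0,0,0,0,0.2,0,0,0,0,0,0,0.2]' | grep -E "tool_pos|contact"
python3 - <<'E'
from h import *
st(); tipnow(); need([-100,40,170],[np.pi,0,p[2]])
n=capture('top')['image'][:,:,::-1]; cv2.imwrite('pics/t8.png',n); o=cv2.imread('pics/t7f.png')
d=np.abs(n.astype(int)-o).sum(2); 
print("post on/off px",proj("top",W(p,[[-101,-42,58],[-101,-68,58]])).round(1))
print(d[276:304,362:402:1][::2,::2])
E
```

```text
tool_pos: [445.7, -99.4, 230.5]
contact_force: [0.0, 0.7, -0.3]
t 16.28 winch [-177.2  -93.3  135.5] rpy [ 3.132 -0.737  0.141] F [ 0.   0.7 -0.3] w 36.6 0.0
tip [-190.7  -95.9  150.7] tilt/az [42.2 11. ] q [-0.84 -0.11  2.24  0.91  0.77 -0.01] F [ 0.   0.7 -0.3]
turn [-0.0444 -0.4899  0.1285] shift mm [  77.2 -133.3  -34.5] units [ 0.0965 -0.1666 -0.0431] rows 4.0
post on/off px [[380.5 292.5]
 [393.7 293.5]]
[[16 19 17 19 30 22 22 15  2  4 15  6  1  9  6 13 23  2  4  2]
 [ 5  5  0  4  4  3  1  2  0  8 21 19 14 27  1  4  3  7  4  4]
 [ 3  1  7  1  6  6  3  4  3  3 16 25 16 15 10  3  5  2  3  4]
 [ 3  0  2  3  6  3  6  1  2 10 22 23 20 24 15  2  3  0  2  0]
 [ 4  3  3  2  6  4  4  3  6 18 19  4 10 18 19  2  3  2  7  4]
 [ 4  2  4  2  0  2  2  3  6 20 18  1  2 18 17  4  2  1  2  0]
 [ 2  0  7  5  2  1  5  1 10 18 19  2  1 20 23 10  2  4  0  4]
 [ 4  1  4  1  1  3  2  6 12 11  2  2  3 13 21  8  3  4  1  0]
 [ 1  1  4  4  2  6  1  6  2 20 17  0  5  0  3 22 15  5  4  1]
 [ 3  2  1  2  7  7  5  6  4 26 20  6  3  5  2 29 23  5  5  2]
 [ 1  3  1  0  3  0  2  3  4  2  1  3  3  1  1  3  0  4  2  2]
 [ 0  2  2  0  6  2  1  2  3  1  3  3  2  1  2  3  6  2  0  1]
 [ 4  2  4  1  2  2  2 13  2  2  2  5  6  1  1  3  3  2  2  2]
 [ 4  2  5  4  2  2  6 11  0  4  2  3 12  2  1  8 12  7  0 11]]
```

The tail's difference pattern moved from column 381 to 393, which matches the fully-off prediction. Next I'll make polar maps about the gauge pivot from both cameras, to read the tip and fin angles.

```bash
cat >> h.py <<'E'
def polar(im,cam,a0=125,a1=185,r0=55,r1=108,z=24,ka=13,kr=5):
    A,Rr=np.meshgrid(np.radians(np.arange(a0,a1,1/ka)),np.arange(r1,r0,-1/kr))
    P=np.stack([45+Rr*np.cos(A),115+Rr*np.sin(A),0*A+z],-1).reshape(-1,3)
    u=(proj(cam,W(p,P))+(p[3:5] if cam=="side" else 0)).astype(np.float32).reshape(*A.shape,2)
    return cv2.remap(im,u[...,0],u[...,1],cv2.INTER_CUBIC)
E
python3 - <<'E'
from h import *
t=cv2.imread('pics/t8.png'); s=capture('side')['image'][:,:,::-1].copy(); cv2.imwrite('pics/s8.png',s)
out=[]
for im,c in((t,"top"),(s,"side")):
    m=polar(im,c)
    for a in range(125,185,5): m[-12:,int((a-125)*13)]=(0,0,255)
    m[int((108-80)*5),::6]=(255,0,0)
    out.append(m)
cv2.imwrite("pics/pol.png",np.vstack(out)); print(out[0].shape)
E
```

```text
(265, 780, 3)
```

View pics/pol.png

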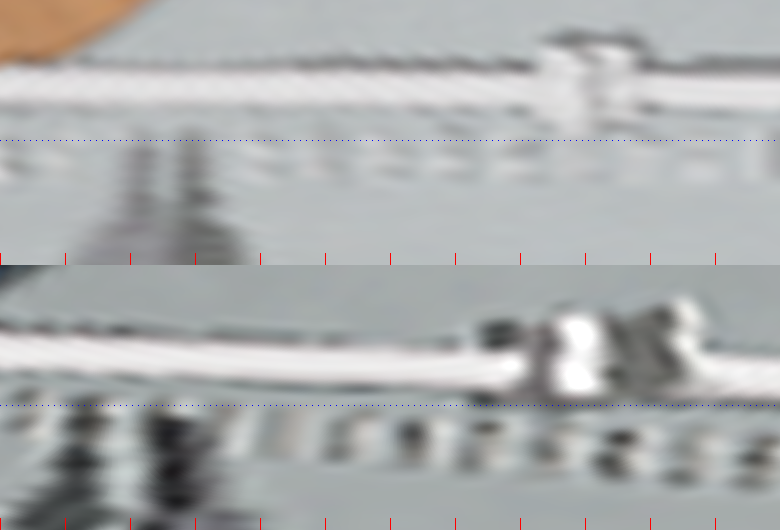

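From the polar maps:

| Feature | Top map | Side map |
|---|---|---|
| Gauge tip | col 190 (139.6°) | col 175 (138.5°) |
| Index fin | col 577 (169.4°) | col 578 (169.5°) |

The gauge therefore needs about 30.4° more, which is about 1.33 rad of easing back at the drum. Back to the crank.

```bash
python3 -m inch '[-0.0063,-0.07,0.0184,0,0,-0.01,0.1,-0.0063,-0.07,0.0184,0,0,-0.01,0.1,-0.0063,-0.07,0.0184,0,0,-0.01,0.1,-0.0063,-0.07,0.0184,0,0,-0.01,0.1,-0.0063,-0.07,0.0184,0,0,-0.01,0.1,-0.0063,-0.07,0.0184,0,0,-0.01,0.1,-0.0063,-0.07,0.0184,0,0,0,0.1,0,0,0,0,0,0,0]' | grep -E "tool_pos|contact"
python3 -c "
from h import *
st(); tipnow(); need([-1.6,61,175],[np.pi,0,p[2]])"
```

```text
tool_pos: [430.0, -95.1, 258.6]
contact_force: [-0.0, 1.1, -0.0]
t 17.05 winch [-193.1  -90.   163.6] rpy [-3.113 -0.1   -0.018] F [-0.   1.1 -0. ] w 44.3 0.0
tip [-195.1  -90.7  184. ] tilt/az [ 6.  18.5] q [-0.45  0.08  1.71  0.07  1.28  1.12] F [-0.   1.1 -0. ]
turn [-0.0203 -0.0662  0.0321] shift mm [ 191.5 -151.   -11.4] units [ 0.2394 -0.1887 -0.0142] rows 6.0
```

```bash
python3 -m inch '[-0.0203,-0.0662,0.0321,0,0,0,0,0,0,0,0.04,-0.0315,-0.0025,0,0,0,0,0.04,-0.0315,-0.0025,0,0,0,0,0.04,-0.0315,-0.0025,0,0,0,0,0.04,-0.0315,-0.0025,0,0,0,0,0.04,-0.0315,-0.0025,0,0,0,0,0.04,-0.0315,-0.0025,0,0,0,0,0,0,0,0,0,0,0,0,0,0,0]' | grep -E "tool_pos|contact"
python3 -c "
from h import *
st(); tipnow(); need([-1.6,61,111],[np.pi,0,p[2]])"
```

```text
tool_pos: [629.2, 43.9, 268.7]
contact_force: [-0.6, 0.2, -0.2]
t 17.8 winch [ -3.4  61.6 173.7] rpy [-3.141 -0.    -0.063] F [-0.6  0.2 -0.2] w 46.1 0.0
tip [ -3.4  61.6 194.2] tilt/az [ 0.1 68.6] q [-0.05  0.51  1.08  0.    1.56  1.58] F [-0.6  0.2 -0.2]
turn [-0.0006 -0.0002  0.0013] shift mm [ 1.8  0.6 62.7] units [0.0023 0.0008 0.0784] rows 2.0
```

```bash
python3 -m inch '[0,0,0,0.0023,0.0008,0.01,0,0,0,0,0,0,0.024,0,0,0,0,0,0,0.024,0,0,0,0,0,0,0.02,0,0,0,0,0,0,0,0,0,0,0,0,0,0,1,0,0,0,0,0,0,1,0,0,0,0,0,0,1,0,0,0,0,0,0,1,0,0,0,0,0,0,1]' | grep -E "tool_pos|contact|width"
python3 -c "
from h import *
st(); o=get_obs(); w=Winv(p,o['tool_pos']); print(np.degrees(np.arctan2(w[1],w[0])),np.hypot(*w[:2]))
a0=91.5; r=61
for k in range(0,11): 
  a=np.radians(a0+k*7.6); print(k,(r*np.cos(a)).round(1),(r*np.sin(a)).round(1))"
```

```text
tool_pos: [631.5, 43.2, 212.5]
contact_force: [0.9, 14.4, 1.4]
grip_width: 17.5
t 18.63 winch [ -1.1  61.1 117.5] rpy [-3.138 -0.009 -0.068] F [ 0.9 14.4  1.4] w 17.5 27.422381937503815
91.00451813398281 61.08196660311659
0 -1.6 61.0
1 -9.6 60.2
2 -17.5 58.4
3 -25.1 55.6
4 -32.2 51.8
5 -38.8 47.1
6 -44.7 41.5
7 -49.8 35.2
8 -54.0 28.4
9 -57.3 21.0
10 -59.6 13.2
```

```bash
python3 -m inch '[0,0,0,-0.0025,0.0003,0,1,0,0,0,-0.0025,0.0003,0,1,0,0,0,-0.0025,0.0003,0,1,0,0,0,-0.0025,0.0003,0,1,0,0,0,-0.0025,0.0006,0,1,0,0,0,-0.0025,0.0006,0,1,0,0,0,-0.0025,0.0006,0,1,0,0,0,-0.0025,0.0006,0,1]' | grep -E "contact"
python3 -c "
from h import *
st(); o=get_obs(); w=Winv(p,o['tool_pos']); print(np.degrees(np.arctan2(w[1],w[0])),np.hypot(*w[:2]))"
```

```text
contact_force: [-0.3, 8.2, 2.9]
t 19.3 winch [-17.2  58.6 117.4] rpy [-3.138 -0.009 -0.067] F [-0.3  8.2  2.9] w 17.2 30.00102549791336
106.33150860232819 61.087805507800255
```

```bash
python3 -m inch '[0,0,0,-0.0024,0.0009,0,1,0,0,0,-0.0024,0.0009,0,1,0,0,0,-0.0024,0.0009,0,1,0,0,0,-0.0024,0.0009,0,1,0,0,0,-0.0022,0.0012,0,1,0,0,0,-0.0022,0.0012,0,1,0,0,0,-0.0022,0.0012,0,1,0,0,0,-0.0022,0.0012,0,1]' | grep -E "contact"
python3 -m inch '[0,0,0,-0.0021,0.0015,0,1,0,0,0,-0.0021,0.0015,0,1,0,0,0,-0.0021,0.0015,0,1,0,0,0,-0.0021,0.0015,0,1,0,0,0,-0.0018,0.0017,0,1,0,0,0,-0.0018,0.0017,0,1,0,0,0,-0.0018,0.0017,0,1,0,0,0,-0.0018,0.0017,0,1]' | grep -E "contact"
python3 -c "
from h import *
st(); o=get_obs(); w=Winv(p,o['tool_pos']); print(np.degrees(np.arctan2(w[1],w[0])),np.hypot(*w[:2]))"
```

```text
contact_force: [-2.1, 8.3, 5.3]
contact_force: [-1.7, 6.3, 5.7]
t 20.63 winch [-44.9  40.8 117.4] rpy [-3.14  -0.008 -0.068] F [-1.7  6.3  5.7] w 17.2 30.002086758613586
137.74982025123114 60.64116109940636
```

```bash
python3 -m inch '[0,0,0,-0.0016,0.002,0,1,0,0,0,-0.0016,0.002,0,1,0,0,0,-0.0016,0.002,0,1,0,0,0,-0.0016,0.002,0,1,0,0,0,-0.0013,0.0021,0,1,0,0,0,-0.0013,0.0021,0,1,0,0,0,-0.0013,0.0021,0,1,0,0,0,-0.0013,0.0021,0,1]' | grep -E "contact"
python3 -m inch '[0,0,0,-0.001,0.0023,0,1,0,0,0,-0.001,0.0023,0,1,0,0,0,-0.001,0.0023,0,1,0,0,0,-0.001,0.0023,0,1,0,0,0,-0.0007,0.002,0,1,0,0,0,0,0,0,1]' | grep -E "contact"
cat >> h.py <<'E'
def prof(tag):
    im=capture('side')['image'][:,:,::-1].copy(); cv2.imwrite(f'pics/{tag}.png',im)
    g=polar(im,"side").mean(2); old=polar(cv2.imread('pics/s8.png'),"side").mean(2); x=np.arange(780)/13+125
    def cen(v): v=np.clip(v,0,None); return (x*v).sum()/v.sum()
    band=slice(145,190); d=(old-g)[band].mean(0); k=x[np.argmax(cv2.GaussianBlur(d.reshape(1,-1),(0,0),5))]
    print("dark peak",k,"profile deg:diff",[(int(a),int(d[int((a-125)*13)])) for a in range(128,185,1)])
    f=g[60:110].mean(0); print("fin bright",[(int(a),int(f[int((a-125)*13)])) for a in range(160,184)])
E
python3 -c "
from h import *
st(); o=get_obs(); w=Winv(p,o['tool_pos']); print(np.degrees(np.arctan2(w[1],w[0])),np.hypot(*w[:2])); prof('s9')"
```

```text
contact_force: [-1.3, 4.3, 5.1]
contact_force: [-1.3, 2.4, 6.3]
t 21.8 winch [-57.6  17.3 117.3] rpy [ 3.141 -0.008 -0.068] F [-1.3  2.4  6.3] w 16.8 30.00216454267502
163.24195861143335 60.13718231293977
dark peak 169.0 profile deg:diff [(128, 10), (129, 5), (130, -32), (131, -61), (132, -58), (133, -34), (134, 3), (135, 23), (136, -3), (137, -74), (138, -129), (139, -108), (140, -50), (141, -6), (142, 11), (143, 5), (144, 1), (145, 0), (146, 0), (147, 0), (148, 0), (149, 0), (150, 0), (151, 0), (152, 0), (153, 0), (154, 0), (155, 0), (156, -3), (157, -2), (158, 2), (159, 21), (160, 46), (161, 45), (162, 21), (163, 4), (164, -3), (165, -8), (166, -3), (167, 37), (168, 103), (169, 135), (170, 104), (171, 50), (172, 11), (173, -5), (174, -6), (175, -2), (176, 0), (177, 0), (178, 0), (179, 0), (180, 0), (181, 0), (182, 0), (183, 0), (184, 0)]
fin bright [(160, 194), (161, 207), (162, 178), (163, 150), (164, 161), (165, 166), (166, 134), (167, 117), (168, 182), (169, 246), (170, 250), (171, 201), (172, 122), (173, 99), (174, 109), (175, 105), (176, 100), (177, 151), (178, 212), (179, 202), (180, 187), (181, 189), (182, 188), (183, 187)]
```

```bash
cat >> h.py <<'E'
def lines(img,cam,arm=(165,173.5),fin=(167,172.3)):
    g=polar(img,cam).mean(2); x=np.arange(780)/13+125
    def cen(rows,lo,hi,sgn):
        v=g[rows].mean(0); m=(x>lo)&(x<hi); v=sgn*v[m]; v=np.clip(v-np.percentile(v,40),0,None); return round(float((x[m]*v).sum()/v.sum()),2)
    for r in(58,62,66,70,74,77): i=int((108-r)*5); print("arm r",r,cen(slice(i-10,i+10),*arm,-1))
    for r in(84,87,90,93,96): i=int((108-r)*5); print("fin r",r,cen(slice(i-8,i+8),*fin,1))
E
python3 -c "
from h import *
print('side now'); lines(cv2.imread('pics/s9.png'),'side'); print('side before'); lines(cv2.imread('pics/s8.png'),'side',arm=(134.5,142.5)); print('top before'); lines(cv2.imread('pics/t8.png'),'top',arm=(137.5,143),fin=(166,173))"
```

```text
side now
arm r 58 167.34
arm r 62 168.85
arm r 66 168.65
arm r 70 168.63
arm r 74 168.82
arm r 77 168.61
fin r 84 169.55
fin r 87 169.33
fin r 90 169.68
fin r 93 169.78
fin r 96 169.45
side before
arm r 58 138.19
arm r 62 138.61
arm r 66 138.49
arm r 70 138.62
arm r 74 138.09
arm r 77 137.63
fin r 84 169.54
fin r 87 169.33
fin r 90 169.68
fin r 93 169.78
fin r 96 169.45
top before
arm r 58 140.29
arm r 62 140.12
arm r 66 139.64
arm r 70 139.9
arm r 74 139.7
arm r 77 139.68
fin r 84 168.64
fin r 87 168.13
fin r 90 168.36
fin r 93 168.47
fin r 96 169.51
```

```bash
python3 -m inch '[0,0,0,-0.0005,0.0016,0,1,0,0,0,0,0,0,1,0,0,0,0,0,0,1,0,0,0,0,0,0,0.3,0,0,0,0,0,0,0,0,0,0,0,0,0,0,0,0,0,0,0,0,0]' | grep -E "tool_pos|contact|width"
python3 -m inch '[0,0,0,0,0,-0.015,0,0,0,0,0,0,-0.03,0,0,0,0,0,0,-0.045,0,0,0,0,-0.045,0.02,0,0,0,0,0,-0.045,0.02,0,0,0,0,0,-0.045,0.02,0,0,0,0,0,-0.045,0.02,0,0,0,0,0,-0.045,0.02,0,0.2,0,0,0,0,0,0,0.2,0,0,0,0,0,0,0.2]' | grep -E "tool_pos|contact|width"
python3 -c "
from h import *
st(); tipnow(); t=capture('top')['image'][:,:,::-1]; s=capture('side')['image'][:,:,::-1].copy(); cv2.imwrite('pics/t10.png',t); cv2.imwrite('pics/s10.png',s)
print('side'); lines(s,'side'); 
g=polar(t.copy(),'top').mean(2)
for r in (64,70,76,84,90): i=int((108-r)*5); print(r,[int(v) for v in g[i-10:i+10].mean(0)[int(13*37):int(13*53):6]])
g=polar(cv2.imread('pics/t8.png'),'top').mean(2)
for r in (84,90): i=int((108-r)*5); print(r,[int(v) for v in g[i-10:i+10].mean(0)[int(13*37):int(13*53):6]])
"
```

```text
tool_pos: [571.3, 1.3, 210.6]
contact_force: [-0.8, -0.3, 0.7]
grip_width: 39.3
tool_pos: [384.8, -66.4, 282.3]
contact_force: [0.3, -0.0, 0.2]
grip_width: 37.3
t 23.27 winch [-240.   -64.3  187.3] rpy [ 3.14  -0.008 -0.071] F [ 0.3 -0.   0.2] w 37.3 0.0
tip [-240.2  -64.3  207.8] tilt/az [  0.4 -12.7] q [-0.37  0.02  1.7   0.    1.41  1.27] F [ 0.3 -0.   0.2]
side
arm r 58 167.59
arm r 62 169.15
arm r 66 169.11
arm r 70 168.97
arm r 74 168.95
arm r 77 169.09
fin r 84 169.55
fin r 87 169.33
fin r 90 169.68
fin r 93 169.78
fin r 96 169.45
64 [187, 185, 182, 177, 171, 164, 157, 150, 142, 135, 128, 123, 120, 119, 121, 128, 138, 149, 159, 167, 173, 180, 184, 186, 187, 188, 189, 189, 188, 188, 188, 189, 189, 189, 189]
70 [189, 189, 189, 185, 180, 173, 166, 157, 146, 136, 129, 128, 133, 142, 151, 161, 169, 175, 179, 181, 184, 186, 188, 189, 191, 191, 190, 189, 189, 190, 190, 190, 190, 191, 192]
76 [185, 191, 195, 197, 195, 190, 183, 171, 155, 136, 124, 123, 134, 151, 167, 179, 185, 187, 187, 187, 187, 187, 189, 192, 195, 197, 198, 199, 198, 195, 192, 190, 189, 189, 191]
84 [184, 186, 189, 190, 189, 185, 180, 178, 178, 178, 178, 180, 189, 200, 210, 213, 210, 202, 193, 184, 179, 178, 180, 184, 187, 186, 183, 178, 176, 178, 182, 185, 186, 185, 185]
90 [224, 224, 222, 223, 223, 224, 223, 222, 220, 218, 218, 219, 221, 224, 224, 220, 211, 200, 191, 189, 194, 202, 212, 217, 217, 212, 210, 211, 215, 219, 222, 224, 225, 225, 225]
84 [185, 187, 189, 191, 189, 185, 181, 180, 183, 188, 192, 196, 202, 209, 214, 215, 211, 203, 193, 184, 180, 179, 181, 184, 187, 186, 183, 178, 176, 178, 182, 185, 186, 185, 185]
90 [224, 224, 223, 223, 223, 223, 223, 222, 220, 218, 219, 220, 221, 224, 225, 220, 211, 199, 191, 189, 193, 202, 211, 217, 217, 213, 210, 212, 216, 220, 223, 224, 225, 225, 224]
```

```bash
python3 -c "
from h import *
for f,a0 in(('t8',130),('t10',160)):
  g=polar(cv2.imread(f'pics/{f}.png'),'top').astype(float)
  pur=(g[...,0]+g[...,2])/2-g[...,1]; lum=g.mean(2)
  for r in (60,65,70,75,79): 
    i=int((108-r)*5); c=slice((a0-125)*13,(a0-125+16)*13,6); print(f,r,'lum',[int(v) for v in lum[i-10:i+10].mean(0)[c]]); print('   pur',[round(v,0).astype(int) for v in pur[i-10:i+10].mean(0)[c]])
g=polar(cv2.imread('pics/t8.png'),'top').mean(2)
for r in (82,85,88,91,94,97,100): i=int((108-r)*5); print(r,[int(v) for v in g[i-5:i+5].mean(0)[(165-125)*13:(177-125)*13:6]])
"
```

```text
t8 60 lum [183, 179, 174, 169, 164, 158, 153, 148, 144, 142, 142, 143, 144, 145, 145, 144, 140, 134, 127, 119, 113, 109, 108, 108, 110, 112, 117, 127, 140, 155, 168, 179, 185, 189, 190]
   pur [np.int64(-2), np.int64(-2), np.int64(-1), np.int64(0), np.int64(0), np.int64(1), np.int64(2), np.int64(2), np.int64(2), np.int64(2), np.int64(2), np.int64(2), np.int64(2), np.int64(2), np.int64(2), np.int64(2), np.int64(2), np.int64(1), np.int64(1), np.int64(1), np.int64(0), np.int64(0), np.int64(-1), np.int64(-1), np.int64(-1), np.int64(-2), np.int64(-2), np.int64(-2), np.int64(-2), np.int64(-2), np.int64(-2), np.int64(-2), np.int64(-2), np.int64(-2), np.int64(-2)]
t8 65 lum [185, 185, 185, 185, 183, 180, 176, 170, 164, 155, 146, 138, 132, 132, 135, 139, 142, 142, 137, 129, 123, 120, 124, 133, 145, 157, 169, 178, 185, 188, 190, 189, 189, 189, 189]
   pur [np.int64(-1), np.int64(-1), np.int64(-1), np.int64(-1), np.int64(-1), np.int64(0), np.int64(0), np.int64(0), np.int64(1), np.int64(1), np.int64(1), np.int64(2), np.int64(2), np.int64(1), np.int64(0), np.int64(-1), np.int64(-1), np.int64(-2),
[... 5874 characters left out ...]
183, 172, 168, 172, 178, 182]
88 [212, 214, 216, 218, 219, 220, 222, 223, 223, 220, 212, 200, 188, 184, 191, 203, 212, 212, 207, 198, 193, 192, 195, 203, 212, 217]
91 [223, 221, 218, 218, 218, 220, 222, 225, 223, 214, 202, 191, 188, 190, 197, 205, 212, 216, 216, 213, 214, 217, 220, 223, 224, 223]
94 [141, 147, 162, 182, 202, 211, 214, 218, 223, 221, 213, 200, 191, 189, 196, 203, 205, 202, 192, 175, 157, 145, 144, 148, 148, 148]
97 [183, 184, 188, 198, 209, 218, 219, 215, 204, 188, 174, 172, 178, 191, 209, 222, 223, 211, 193, 170, 153, 147, 154, 168, 182, 189]
100 [190, 190, 186, 180, 170, 159, 148, 137, 130, 129, 133, 142, 149, 152, 154, 152, 147, 141, 135, 137, 149, 165, 180, 186, 187, 189]
```

The purple arm versus grey shadow colours show the real arm is at 165.8° and the fin at 168.9° in the top view. The top view hardly depends on height, whereas the side view does. That's about 3.1° short, or about 8 mm more at the crank, so I'll re-grasp and ease on.

```bash
python3 -c "
from h import *
print(Winv(p,[571.3,1.3,210.6])); need([-58.3,16.2,170],[np.pi,0,p[2]])"
```

```text
[-58.38857872  15.3750091  115.6       ]
turn [ 0.0009 -0.0049 -0.0026] shift mm [180.  -80.1  17.1] units [ 0.2251 -0.1001  0.0213] rows 5.0
```

```bash
python3 -m inch '[0,-0.0049,-0.0026,0.045,-0.02,0,0,0,0,0,0.045,-0.02,0,0,0,0,0,0.045,-0.02,0,0,0,0,0,0.045,-0.02,0,0,0,0,0,0.045,-0.02,0.02,0,0,0,0,0,0,0,0,0,0,0,0,0,0,0,0,0,0,0,0,0,0]' | grep -E "tool_pos|contact"
python3 -c "
from h import *
st(); need([-58.3,16,113],[np.pi,0,p[2]])"
```

```text
tool_pos: [570.3, 2.5, 265.0]
contact_force: [-0.5, -0.5, -0.3]
t 24.03 winch [-59.5  16.5 170. ] rpy [ 3.14e+00  3.00e-03 -6.30e-02] F [-0.5 -0.5 -0.3] w 45.7 0.0
turn [0.0008 0.0022 0.0012] shift mm [ 1.2  0.5 57. ] units [0.0015 0.0006 0.0712] rows 2.0
```

```bash
python3 -m inch '[0,0,0,0.0015,0.0014,0.01,0,0,0,0,0,0,0.02,0,0,0,0,0,0,0.02,0,0,0,0,0,0,0.018,0,0,0,0,0,0,0,0,0,0,0,0,0,0,1,0,0,0,0,0,0,1,0,0,0,0,0,0,1,0,0,0,0,0,0,1,0,0,0,0,0,0,1]' | grep -E "contact|width"
python3 -c "
from h import *
st(); o=get_obs(); w=Winv(p,o['tool_pos']); print(np.degrees(np.arctan2(w[1],w[0])),np.hypot(*w[:2]))"
```

```text
contact_force: [-2.3, 0.9, 3.3]
grip_width: 17.1
t 24.87 winch [-58.3  15.1 117.6] rpy [ 3.141 -0.    -0.065] F [-2.3  0.9  3.3] w 17.1 28.752012848854065
165.52013592096415 60.191226554818705
```

```bash
python3 -m inch '[0,0,0,-0.0005,0.0024,0,1,0,0,0,-0.0005,0.0024,0,1,0,0,0,-0.0004,0.0024,0,1,0,0,0,-0.0004,0.0024,0,1,0,0,0,0,0,0,1,0,0,0,0,0,0,1]' | grep -E "tool_pos|contact"
python3 -m inch '[0,0,0,0,0,0,0.3,0,0,0,0,0,0,0,0,0,0,0,0,0,0,0,0,0,0,0,0,0,0,0,0,0,-0.015,0,0,0,0,0,0,-0.03,0,0,0,0,0,0,-0.045,0]' | grep -E "tool_pos|contact"
python3 -m inch '[0,0,0,-0.045,0.02,0,0.2,0,0,0,-0.045,0.02,0,0.2,0,0,0,-0.045,0.02,0,0.2,0,0,0,-0.045,0.02,0,0.2,0,0,0,-0.045,0.02,0,0.2,0,0,0,0,0,0,0.2]' | grep -E "tool_pos|contact"
python3 -c "
from h import *
st(); tipnow(); t=capture('top')['image'][:,:,::-1].copy(); cv2.imwrite('pics/t11.png',t); s=capture('side')['image'][:,:,::-1].copy(); cv2.imwrite('pics/s11.png',s)
g=polar(t,'top').astype(float); pur=(g[...,0]+g[...,2])/2-g[...,1]; lum=g.mean(2)
for r in (65,72,77,82,85): 
    i=int((108-r)*5); c=slice((160-125)*13,(178-125)*13,6); print(r,[int(v) for v in lum[i-8:i+8].mean(0)[c]],[int(round(v)) for v in pur[i-8:i+8].mean(0)[c]])
lines(s,'side',arm=(168,176))
RT,tip,z=setf(.733,.2); need(tip(np.array([-99,-66,43])-70*z),RT)
"
```

```text
tool_pos: [569.5, -7.0, 212.5]
contact_force: [0.5, 2.4, 5.9]
tool_pos: [378.2, -76.0, 211.4]
contact_force: [0.7, 0.3, 0.0]
t 25.87 winch [-246.1  -74.4  116.4] rpy [ 3.14   0.006 -0.067] F [0.7 0.3 0. ] w 36.8 0.0
tip [-246.   -74.3  136.9] tilt/az [   0.4 -162.3] q [-0.39  0.08  1.84 -0.    1.23  1.24] F [0.7 0.3 0. ]
65 [188, 188, 188, 188, 188, 188, 188, 188, 188, 188, 189, 189, 190, 190, 190, 191, 192, 191, 187, 183, 177, 171, 164, 159, 154, 149, 144, 140, 136, 132, 126, 120, 117, 118, 124, 135, 147, 159, 171] [-2, -2, -2, -2, -2, -2, -2, -2, -2, -2, -2, -2, -1, -1, -1, -1, -1, -1, -1, -1, -1, -1, -1, 0, 0, 1, 1, 1, 1, 0, 0, 0, 0, 0, -1, -1, -1, -1, -1]
72 [183, 181, 180, 180, 183, 188, 193, 194, 194, 192, 190, 187, 185, 183, 182, 183, 186, 189, 191, 191, 191, 187, 181, 174, 166, 156, 147, 140, 138, 140, 146, 155, 163, 168, 170, 173, 179, 184, 190] [-1, -2, -2, -2, -2, -2, -2, -2, -2, -1, -1, -1, -1, -1, -2, -2, -1, -1, -1, -1, -2, -2, -1, 0, 0, 1, 1, 1, 1, 1, 1, 0, 0, 0, -1, -1, -1, -1, -1]
77 [182, 179, 178, 179, 183, 189, 193, 193, 190, 185, 181, 177, 175, 175, 177, 182, 188
[... 558 characters left out ...]
1, -1, -1, -2, -2, -1, -1, -1, -1, -1, -1]
85 [182, 180, 179, 180, 183, 186, 189, 190, 187, 181, 174, 173, 179, 188, 197, 203, 207, 212, 216, 218, 215, 208, 198, 188, 185, 187, 190, 194, 197, 196, 189, 179, 171, 169, 173, 179, 183, 184, 184] [-1, -1, -1, -1, -1, -1, -1, -1, -1, -1, -1, -1, 0, 0, 0, 0, 0, 0, 0, 0, 0, 0, 1, 1, 1, 0, 0, 0, 1, 0, 0, 0, -1, -1, -1, -1, -1, -1, -1]
arm r 58 173.94
arm r 62 174.14
arm r 66 174.81
arm r 70 174.83
arm r 74 174.1
arm r 77 174.14
fin r 84 169.54
fin r 87 169.33
fin r 90 169.69
fin r 93 169.78
fin r 96 169.45
turn [ 0.0506  0.4873 -0.128 ] shift mm [54.6 20.4 99.7] units [0.0683 0.0255 0.1247] rows 3.0invalid input at $: expected a multiple of 7 numbers
```

One call was refused (I miscounted its numbers), so the release happened during the next move and dragged the crank past the mark. I'll locate the sleeve now, calibrating against the earlier image where its position is known.

```bash
python3 -c "
from h import *
def sl(f):
  im=cv2.imread(f'pics/{f}.png').astype(int); c=proj('top',W(p,[[-58,8,165]]))[0]; x0,y0=int(c[0])-18,int(c[1])-14
  q=im[y0:y0+28,x0:x0+36].max(2); m=(q<115).astype(np.uint8); n,l,s,ce=cv2.connectedComponentsWithStats(m)
  for k in range(1,n):
    if s[k,4]>8: print(f,s[k,4],Winv(p,ray('top',ce[k]+[x0,y0],95+165)).round(1))
sl('t10'); sl('t11')
im=cv2.imread('pics/t11.png').astype(int); o=cv2.imread('pics/t10.png').astype(int)
d=np.abs(im-o).sum(2)[276:304,362:410]; print('pawl area max diff',d.max(), d.mean())
need([-60,2,175],[np.pi,0,p[2]])
"
```

```text
t10 31 [-64.6  20.1 165. ]
t11 33 [-66.5   3.7 165. ]
pawl area max diff 19 3.0848214285714284
turn [ 0.0013  0.0002 -0.0012] shift mm [180.7 -75.9 -57.7] units [ 0.2259 -0.0949 -0.0721] rows 5.0
```

```bash
python3 -m inch '[0,0,0,0,0,-0.036,0,0,0,0,0,0,-0.036,0,0,0,0,0.045,-0.018,0,0,0,0,0,0.045,-0.018,0,0,0,0,0,0.045,-0.018,0,0,0,0,0,0.045,-0.018,0,0,0,0,0,0.045,-0.018,0,0,0,0,0,0,0,0,0,0,0,0,0,0,0,0,0]' | grep -E "tool_pos|contact|invalid"
python3 -c "
from h import *
st(); need([-60.1,-1.1,113],[np.pi,0,p[2]])"
```

```text
t 25.97 winch [-240.7  -73.9  117.3] rpy [ 3.14   0.    -0.067] F [ 1.  -0.2 -0.3] w 36.9 0.0
turn [ 0.0013  0.0002 -0.0012] shift mm [180.6 -72.8   4.3] units [ 0.2257 -0.091   0.0054] rows 5.0invalid input at $: expected a multiple of 7 numbers
```

```bash
python3 -m inch '[0,0,0,0,0,-0.036,0,
0,0,0,0,0,-0.036,0,
0,0,0,0.045,-0.018,0,0,
0,0,0,0.045,-0.018,0,0,
0,0,0,0.045,-0.018,0,0,
0,0,0,0.045,-0.018,0,0,
0,0,0,0.045,-0.018,0,0,
0,0,0,0,0,0,0,
0,0,0,0,0,0,0]' | grep -E "tool_pos|contact|invalid"
python3 -c "
from h import *
st(); need([-60.1,-1.1,113],[np.pi,0,p[2]])"
```

```text
tool_pos: [570.5, -13.7, 266.8]
contact_force: [-1.3, -0.5, 0.4]
t 26.72 winch [-58.2   0.3 171.8] rpy [ 3.141  0.004 -0.062] F [-1.3 -0.5  0.4] w 46.0 0.0
turn [0.0007 0.0028 0.0019] shift mm [-1.9  1.4 58.8] units [-0.0024  0.0018  0.0735] rows 2.0
```

```bash
python3 -m inch '[0,0,0,-0.0024,0.0018,0.01,0,
0,0,0,0,0,0.02,0,
0,0,0,0,0,0.02,0,
0,0,0,0,0,0.018,0,
0,0,0,0,0,0,0,
0,0,0,0,0,0,1,
0,0,0,0,0,0,1,
0,0,0,0,0,0,1,
0,0,0,0,0,0,1,
0,0,0,0,0,0,1]' | grep -E "contact|width|invalid"
python3 -c "
from h import *
st(); o=get_obs(); w=Winv(p,o['tool_pos']); print(np.degrees(np.arctan2(w[1],w[0])),np.hypot(*w[:2]))"
```

```text
contact_force: [0.1, 0.3, 2.9]
grip_width: 17.2
t 27.55 winch [-61.6  -2.1 120.7] rpy [ 3.141 -0.    -0.065] F [0.1 0.3 2.9] w 17.2 27.0814248919487
-178.07242873830995 61.67098020896213
```

```bash
python3 -m inch '[0,0,0,0,-0.003,0,1,
0,0,0,0.0003,-0.003,0,1,
0,0,0,0.0005,-0.003,0,1,
0,0,0,0.0006,-0.003,0,1,
0,0,0,0,0,0,1,
0,0,0,0,0,0,1]' | grep -E "contact|width|invalid"
python3 -c "
from h import *
st(); o=get_obs(); w=Winv(p,o['tool_pos']); print(np.degrees(np.arctan2(w[1],w[0])),np.hypot(*w[:2]))
s=capture('side')['image'][:,:,::-1].copy(); lines(s,'side',arm=(168,176))"
```

```text
contact_force: [-5.2, -5.7, 5.8]
grip_width: 17.1
t 28.05 winch [-61.5   5.7 120.7] rpy [ 3.137e+00  2.000e-03 -6.500e-02] F [-5.2 -5.7  5.8] w 17.1 30.00098705291748
174.7140100488242 61.76009902994087
arm r 58 172.2
arm r 62 173.29
arm r 66 173.44
arm r 70 173.21
arm r 74 173.29
arm r 77 173.32
fin r 84 169.54
fin r 87 169.33
fin r 90 169.69
fin r 93 169.78
fin r 96 169.45
```

```bash
python3 -m inch '[0,0,0,0.0003,-0.0018,0,1,
0,0,0,0.0004,-0.0019,0,1,
0,0,0,0,0,0,1,
0,0,0,0,0,0,1]' | grep -E "contact|width|invalid"
python3 -c "
from h import *
st(); o=get_obs(); w=Winv(p,o['tool_pos']); print(np.degrees(np.arctan2(w[1],w[0])),np.hypot(*w[:2]))
s=capture('side')['image'][:,:,::-1].copy(); lines(s,'side',arm=(167,176))"
```

```text
contact_force: [-7.5, -5.6, 5.8]
grip_width: 17.2
t 28.43 winch [-61.2   8.5 120.7] rpy [ 3.137e+00  3.000e-03 -6.500e-02] F [-7.5 -5.6  5.8] w 17.2 30.00111848115921
172.06218829472795 61.805849836616176
arm r 58 170.75
arm r 62 172.55
arm r 66 172.57
arm r 70 172.38
arm r 74 172.43
arm r 77 172.37
fin r 84 169.55
fin r 87 169.33
fin r 90 169.69
fin r 93 169.78
fin r 96 169.45
```

```bash
python3 -m inch '[0,0,0,0,0,0,0.3,
0,0,0,0,0,0,0,
0,0,0,0,0,0,0,
0,0,0,0,0,0,0,
0,0,0,0,0,0,0,
0,0,0,0,0,-0.015,0,
0,0,0,0,0,-0.03,0,
0,0,0,0,0,-0.045,0]' | grep -E "tool_pos|contact|width|invalid"
```

```text
tool_pos: [567.6, -3.4, 284.5]
contact_force: [0.6, -0.2, -0.2]
grip_width: 46.0
```

```bash
python3 -m inch '[0,0,0,-0.045,0.02,0,0.2,
0,0,0,-0.045,0.02,0,0.2,
0,0,0,-0.045,0.02,0,0.2,
0,0,0,-0.045,0.02,0,0.2,
0,0,0,-0.045,0.02,0,0.2,
0,0,0,0,0,0,0.2,
0,0,0,0,0,0,0.2]' | grep -E "tool_pos|contact|invalid"
python3 -c "
from h import *
st(); tipnow(); t=capture('top')['image'][:,:,::-1].copy(); cv2.imwrite('pics/t12.png',t); s=capture('side')['image'][:,:,::-1].copy(); cv2.imwrite('pics/s12.png',s)
g=polar(t,'top').astype(float); pur=(g[...,0]+g[...,2])/2-g[...,1]; lum=g.mean(2)
for r in (62,65,68,72,75,78,82,85): 
    i=int((108-r)*5); c=slice((164-125)*13,(174-125)*13,6); print(r,[int(v) for v in lum[i-8:i+8].mean(0)[c]],[int(round(v)) for v in pur[i-8:i+8].mean(0)[c]])
lines(s,'side',arm=(167,176))
RT,tip,z=setf(.733,.2); need(tip(np.array([-99,-72,43])-90*z),RT)
"
```

```text
tool_pos: [383.4, -72.3, 287.8]
contact_force: [-0.3, -0.5, 1.0]
t 29.73 winch [-241.1  -70.3  192.8] rpy [ 3.14  -0.    -0.067] F [-0.3 -0.5  1. ] w 36.5 0.0
tip [-241.1  -70.3  213.3] tilt/az [  0.1 -73.7] q [-0.38  0.02  1.68 -0.    1.43  1.26] F [-0.3 -0.5  1. ]
62 [186, 184, 181, 176, 170, 165, 159, 152, 145, 139, 133, 128, 122, 117, 114, 114, 117, 124, 133, 144, 154, 162] [-2, -1, -1, -1, -2, -2, -1, -1, 0, 0, 0, 1, 0, 0, 0, 0, 0, 0, -1, -1, -1, -2]
65 [190, 189, 186, 183, 177, 170, 162, 155, 148, 141, 137, 134, 132, 130, 128, 129, 133, 141, 149, 157, 165, 174] [-1, -1, -1, -2, -2, -1, 0, 0, 1, 1, 1, 2, 2, 1, 1, 0, 0, -1, -1, -1, -1, -1]
68 [190, 191, 190, 188, 184, 180, 173, 166, 159, 152, 145, 137, 131, 127, 127, 132, 138, 147, 157, 165, 172, 178] [-2, -2, -2, -2, -2, -2, -1, 0, 0, 1, 1, 2, 2, 1, 1, 1, 0, 0, 0, -1, -2, -2]
72 [195, 192, 189, 186, 183, 177, 173, 171, 167, 159, 149, 139, 133, 133, 138, 146, 156, 167, 175, 184, 191, 194] [-1, -1, -1, -1, -1, -1, -1, -1, -1, 0, 0, 1, 1, 1, 0, -1, -2, -2, -2, -1, -1, -1]
75 [202, 200, 197, 192, 188, 184, 180, 173, 166, 157, 145, 1
[... 270 characters left out ...]
, -2, -1, 0, 1, 1, 1, 0, -1, -1, -2, -1, -1, -1, 0, 0]
82 [196, 194, 192, 189, 187, 183, 181, 183, 190, 198, 202, 201, 197, 190, 182, 173, 168, 168, 171, 175, 176, 175] [-2, -2, -2, -1, -1, -1, -1, 0, 0, 0, 0, 0, 0, 0, 0, 0, -1, -1, 0, 0, 0, 0]
85 [183, 175, 172, 176, 185, 195, 202, 206, 210, 215, 218, 216, 211, 201, 191, 185, 185, 189, 193, 197, 198, 192] [-1, -1, 0, 0, 0, 1, 1, 1, 1, 1, 1, 1, 1, 0, 0, 0, 0, 1, 1, 1, 0, 0]
arm r 58 170.7
arm r 62 172.62
arm r 66 172.57
arm r 70 172.38
arm r 74 172.42
arm r 77 172.37
fin r 84 169.55
fin r 87 169.33
fin r 90 169.69
fin r 93 169.78
fin r 96 169.45
turn [ 0.0496  0.487  -0.1269] shift mm [  1.9  30.  133.4] units [0.0024 0.0375 0.1668] rows 4.0
```

Gauge tip at about 169.1° against the fin at 168.8° in the top view, so roughly 0.4 mm apart. Now for the pawl.

```bash
python3 -m inch '[0.0071,0.0696,-0.0181,0,0,0,0.2,
0.0071,0.0696,-0.0181,0,0,0,0.2,
0.0071,0.0696,-0.0181,0,0,0,0.2,
0.0071,0.0696,-0.0181,0,0,0,0.2,
0.0071,0.0696,-0.0181,0,0,0,0.2,
0.0071,0.0696,-0.0181,0,0,0,0.2,
0.0071,0.0696,-0.0181,0,0,0,0.2,
0,0,0,0,0,0,0.2]' | grep -E "tool_pos|contact|invalid"
python3 -c "
from h import *
st(); tipnow(); RT,tip,z=setf(.733,.2); need(tip(np.array([-99,-68,43])-90*z),RT)"
```

```text
tool_pos: [382.4, -71.4, 284.6]
contact_force: [-0.5, -0.8, -0.2]
t 30.5 winch [-242.2  -69.5  189.6] rpy [-3.125 -0.679  0.112] F [-0.5 -0.8 -0.2] w 36.4 0.0
tip [-254.8  -72.1  205.6] tilt/az [38.9 11.7] q [-0.94 -0.35  2.19  0.69  1.05  0.23] F [-0.5 -0.8 -0.2]
turn [-0.0017  0.0361 -0.0117] shift mm [  6.4  27.  133.6] units [0.008  0.0338 0.1669] rows 4.0
```

```bash
python3 -m inch '[-0.0017,0.0361,-0.0117,0,0,0,0.2,
0,0,0,0.002,0.0085,0.0417,0.2,
0,0,0,0.002,0.0085,0.0417,0.2,
0,0,0,0.002,0.0085,0.0417,0.2,
0,0,0,0.002,0.0085,0.0417,0.2,
0,0,0,0,0,0,0.2,
0,0,0,0,0,0,0.2]' | grep -E "tool_pos|contact|invalid"
python3 -c "
from h import *
st(); tipnow(); RT,tip,z=setf(.733,.2); need(tip(np.array([-99,-68,43])-60*z),RT)"
```

```text
tool_pos: [481.5, -83.1, 188.8]
contact_force: [0.9, 0.7, 0.3]
t 31.08 winch [-142.5  -74.7   93.8] rpy [-3.135 -0.727  0.136] F [0.9 0.7 0.3] w 36.5 0.0
tip [-155.8  -77.6  109.1] tilt/az [41.7 12.1] q [-0.7   0.03  2.26  1.06  0.61 -0.1 ] F [0.9 0.7 0.3]
turn [-0.0048  0.0039  0.0007] shift mm [-1.3  2.  27.7] units [-0.0016  0.0025  0.0346] rows 1.0
```

```bash
python3 -m inch '[-0.0048,0.0039,0,-0.0016,0.0025,0.0346,0.2,
0,0,0,0,0,0.025,0.2,
0,0,0,0,0,0,0.2]' | grep -E "contact|invalid"
python3 -m inch '[0,0,0,0,0,0.015,0.2,
0,0,0,0,0,0.012,0.2,
0,0,0,0,0,0.012,0.2,
0,0,0,0,0,0.01,0.2,
0,0,0,0,0,0,0.2]' | grep -E "contact|invalid"
python3 -c "
from h import *
st(); tipnow(); RT,tip,z=setf(.733,.2); need(tip([-99,-68,43]),RT)"
```

```text
contact_force: [0.6, 0.3, -0.2]
contact_force: [-0.6, 0.6, -0.9]
t 31.75 winch [-86.5 -66.9  32. ] rpy [ 3.133 -0.739  0.139] F [-0.6  0.6 -0.9] w 36.9 0.6757574121002108
tip [-100.   -69.5   47.2] tilt/az [42.4 11. ] q [-0.57  0.25  2.25  1.5   0.45 -0.49] F [-0.6  0.6 -0.9]
turn [ 0.0037 -0.0042  0.0021] shift mm [-1.9 -1.4  4. ] units [-0.0024 -0.0017  0.0049] rows 1.0
```

Straddling the post. I'll go 3 mm deeper, then push to the winch's +y in 4 mm steps.

```bash
python3 -m inch '[0,0,0,-0.0015,0,0.004,0.2,
0,0,0,0.0007,-0.005,0.0007,0.2,
0,0,0,0.0007,-0.005,0.0007,0.2,
0,0,0,0,0,0,0.2]' | grep -E "contact|finger|invalid"
python3 -m inch '[0,0,0,0.0007,-0.005,0.0007,0.2,
0,0,0,0,0,0,0.2]' | grep -E "contact|finger|invalid"
python3 -m inch '[0,0,0,0.0007,-0.005,0.0007,0.2,
0,0,0,0,0,0,0.2]' | grep -E "contact|finger|invalid"
python3 -m inch '[0,0,0,0.0007,-0.005,0.0007,0.2,
0,0,0,0,0,0,0.2]' | grep -E "contact|finger|invalid"
python3 -c "
from h import *
st(); tipnow()"
```

```text
contact_force: [0.2, 0.3, -0.4]
finger_force: 0.0
contact_force: [0.3, -0.2, 0.4]
finger_force: 0.0
contact_force: [0.6, 0.6, 0.0]
finger_force: 0.0
contact_force: [-0.0, -1.9, 0.5]
finger_force: 1.1
t 32.58 winch [-85.8 -46.9  27.3] rpy [ 3.132 -0.738  0.138] F [-0.  -1.9  0.5] w 36.8 1.0718962125861253
tip [-99.4 -49.4  42.5] tilt/az [42.3 10.8] q [-0.51  0.26  2.26  1.59  0.41 -0.53] F [-0.  -1.9  0.5]
```

```bash
python3 -m inch '[0,0,0,0.0007,-0.005,0.0007,0.2,
0,0,0,0,0,0,0.2]' | grep -E "contact|finger|invalid"
python3 -m inch '[0,0,0,0.0007,-0.005,0.0007,0.2,
0,0,0,0,0,0,0.2]' | grep -E "contact|finger|invalid"
python3 -m inch '[0,0,0,0.0004,-0.003,0.0004,0.2,
0,0,0,0,0,0,0.2]' | grep -E "contact|finger|invalid"
python3 -m inch '[0,0,0,0.0004,-0.003,0.0004,0.2,
0,0,0,0,0,0,0.2]' | grep -E "contact|finger|invalid"
python3 -c "
from h import *
st(); tipnow()"
```

```text
contact_force: [0.2, -1.4, -0.2]
finger_force: 0.3
contact_force: [-0.5, -0.2, 0.3]
finger_force: 0.0
contact_force: [0.3, 0.8, -0.6]
finger_force: 0.0
contact_force: [-0.4, 0.3, 0.3]
finger_force: 0.0
t 33.25 winch [-86.  -33.4  27.1] rpy [ 3.133 -0.738  0.139] F [-0.4  0.3  0.3] w 36.7 0.0
tip [-99.5 -36.1  42.3] tilt/az [42.3 10.9] q [-0.48  0.26  2.27  1.63  0.39 -0.54] F [-0.4  0.3  0.3]
```

```bash
python3 -m inch '[0,0,0,-0.0007,0.005,-0.0007,0.2,
0,0,0,0,0,-0.025,0.2,
0,0,0,0,0,-0.045,0.2,
0,0,0,0,0,-0.05,0.2,
0,0,0,0,0,-0.05,0.2,
0,0,0,0,0,-0.05,0.2,
0,0,0,0,0,0,0.2,
0,0,0,0,0,0,0.2]' | grep -E "tool_pos|contact|invalid"
python3 - <<'E'
from h import *
st()
n=capture('top')['image'][:,:,::-1].copy(); s=capture('side')['image'][:,:,::-1].copy(); cv2.imwrite('pics/t13.png',n); cv2.imwrite('pics/s13.png',s)
on=cv2.imread('pics/t7f.png').astype(int); off=cv2.imread('pics/t8.png').astype(int)
sl=(slice(276,296),slice(370,402))
print("diff to on",np.abs(n.astype(int)-on)[sl].sum(2).mean(),"to off",np.abs(n.astype(int)-off)[sl].sum(2).mean(),"on-off",np.abs(on-off)[sl].sum(2).mean())
for nm,im in(('on',on),('off',off),('now',n.astype(int))): print(nm,[int(v) for v in im[286:295,374:402].mean((0,2))])
o=cv2.imread('pics/s12.png').astype(int); d=np.abs(s-o).sum(2); d0=np.abs(cv2.imread('pics/top0.png').astype(int)-n).sum(2)
print("gauge change side",d[270:330,290:370].max(),"tape/block top diff",d0[200:290,225:270].max(),d0[200:290,225:270].mean())
lines(s,'side',arm=(167,176))
E
```

```text
tool_pos: [429.7, -65.9, 248.8]
contact_force: [0.5, 0.6, -0.2]
t 33.92 winch [-195.4  -60.9  153.8] rpy [ 3.126 -0.745  0.141] F [ 0.5  0.6 -0.2] w 36.6 0.0
diff to on 4.096875 to off 7.53125 on-off 7.571875
on [192, 193, 192, 191, 195, 199, 200, 199, 198, 195, 193, 193, 193, 192, 192, 192, 193, 192, 192, 192, 192, 191, 190, 189, 189, 189, 189, 190]
off [193, 193, 193, 193, 193, 193, 193, 193, 193, 193, 193, 192, 192, 194, 196, 195, 196, 198, 197, 195, 195, 192, 190, 189, 189, 189, 189, 189]
now [193, 193, 193, 193, 192, 192, 197, 199, 200, 199, 197, 193, 193, 193, 193, 193, 193, 192, 193, 192, 193, 192, 190, 190, 189, 189, 189, 189]
gauge change side 177 tape/block top diff 29 4.425925925925926
arm r 58 170.8
arm r 62 172.6
arm r 66 172.58
arm r 70 172.38
arm r 74 172.42
arm r 77 172.37
fin r 84 169.55
fin r 87 169.33
fin r 90 169.68
fin r 93 169.78
fin r 96 169.45
```

```bash
python3 -c "
from plant import close_job
print(close_job())"
```

```text
the job is handed in; nothing more can be done
None
```

The job is handed in: the pawl is back on the wheel, the gauge tip stands about 0.4 mm from the index fin, and the tape measure and block show no movement in the images; on the way a mistyped move dragged the crank past the mark, so I wound it back with the pawl off before setting it.

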